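Walk a loaded base plate home against its bumper stops

TASK

Without lifting it, walk the heavy base plate, with the turned sample standing on it, forward to the docking station by pushing its two back corners in turn: first the left one (which trails) until it is clearly ahead of the right, by a good centimetre, then the right one likewise ahead of the left, and so on. Go on until both corners are gently home, each pressed a few millimetres into its sprung rubber bumper (never by more than 6 mm), so that when you let go both bumpers still touch the plate, which stands roughly centred on the two stops. The sample must stay standing on its seat, and the vial, gear and tape roll nearby must be left alone.

Things in the scene. Friction and masses are not known exactly. Their poses are not given: they have to be found in the camera images.
- dock: Docking station fixed to the worktop: a low aluminium cross rail (220 mm wide, 10 mm high) with the two stop posts. Origin on the worktop midway between the posts, in the plane of their front faces; x points away from the arriving plate (the walking direction), y to the left, z up
- stop_l: Left stop post (at y +57 mm of the dock), block 30 x 32 x 36 mm; origin on the worktop under the middle of its front face, axes as the dock's. A screw with a round sprung rubber bumper (16 mm across, 13 mm above the worktop) sticks out to the plate; its free tip is 16 to 28 mm before that face, NOT measured: feel for it. It yields 1 mm per 1.5 N, up to 10 mm; 10 N harms it
- stop_r: Right stop post (at y -57 mm of the dock), like the left one, with its own unmeasured bumper setting (tip 16 to 28 mm before its front face)
- dock_diag (a point): A direction mark at the dock's origin: its x axis is turned 45 degrees to the left of the dock's x. The angle between the plate's x and this x is 45 degrees less the plate's yaw relative to the dock, so it is above 45 degrees when the plate's left corner leads
- plate: Heavy loose aluminium base plate, 100 (x) x 170 (y) x 20 (z) mm, 0.6 to 0.83 kg, too wide to grip; with the sample it resists sliding as a whole with about 4 to 7.5 N, about half of that at one corner; a push that also bears down adds friction. Origin at the centre of its underside; x points forward to the dock, y left. It starts 60 to 100 mm short of home, its left side trailing by 0.04 to 0.14 rad
- corner_l (a point): The left push spot, a dark pad at the left end of the plate's back face, 52 mm left of its middle, 10 mm above the worktop
- corner_r (a point): The right push spot, a dark pad at the right end of the plate's back face, 52 mm right of its middle, 10 mm above the worktop
- rotor: Turned steel sample with slots, 48 mm across the flange, 37 mm high, 0.26 kg, standing loose on the middle of the plate (top 57 mm above the worktop); origin at the centre of its underside
- vial: Bystander: small capped vial 22 mm across, 54 mm high, standing to the left of the plate's path; origin under its centre
- gear: Bystander: small spur gear 33 mm across, 16 mm high, lying to the right of the path; origin under its centre
- tape: Bystander: roll of masking tape lying flat, 66 mm across, 19 mm high, to the left of the path; origin under its centre

How it is judged:
On the way, in this order (a step that is already met when the one before it is completed fails the run):
1. left corner pushed clearly ahead: plate swung 0.05 rad or more to the right (angle between the x axis of plate and the x axis of dock_diag, either way round above 0.835 rad), for 0.05 s.
2. then right corner clearly ahead: swung 0.05 rad or more to the left (angle between the x axis of plate and the x axis of dock_diag, either way round below 0.735 rad), for 0.05 s.
At the end, for the whole second after the job is handed in: The plate lies flat and at rest, both bumpers still bear on its front face (more than 0.1 N each), its middle is within 20 mm sideways of the dock's middle, and the sample stands within 8 mm of the plate's centre (contact force between plate and stop_l above 0.1 N and contact force between plate and stop_r above 0.1 N and y of plate in the frame of dock between -0.02 and 0.02 m and linear speed of plate below 0.01 m/s and angle between plate's own z axis and vertical below 0.05 rad and horizontal distance between rotor and plate below 0.008 m and angle between rotor's own z axis and vertical below 0.1 rad); the robot touches nothing.
It fails at once if the left bumper is pressed with more than 10 N (contact force between plate and stop_l above 10 N).
It fails at once if the right bumper is pressed with more than 10 N (contact force between plate and stop_r above 10 N).
It fails at once if the plate is lifted or tipped (height (world z) of plate above 0.008 m or angle between plate's own z axis and vertical above 0.08 rad).
It fails at once if the sample slides off its seat or tips (horizontal distance between rotor and plate above 0.012 m or angle between rotor's own z axis and vertical above 0.3 rad).
It fails at once if a bystander is disturbed (distance of any of vial, gear, tape from where it was at the start of the episode above 0.01 m).
It also fails if it takes over 72 s, if anything falls off the work surface, if the arm or the gripper's body presses on something with over 40 N, if the wrist force passes 120 N, or if a joint passes its speed limit or range.

ROBOT

A 6-joint arm with a two-finger parallel gripper is mounted at the origin on a cart in front of the work surface, level with it; the furniture and walls round the work are solid. World frame = base frame: x ahead of the robot, y to its left, z up, the work surface at z = 0. Lengths are in m, angles in rad, forces in N, time in s.
With the tool pointing down it reaches from about 0.4 to 0.825 m from the base axis. Payload 7 kg.
Tool frame: the origin (TCP) lies at the very end of the fingers, on their centre line; the grasp point (between the pads) lies 19 mm behind it (hold_point_z is the distance from the TCP to the grasp point, in m); z points along the fingers, y is the direction in which the jaws open and shut (so a half turn about z gives the same grasp; the last joint's range is limited). The gripper opens to 88 mm and grips with 3 to 60 N. Pads are 19 mm wide; open, the fingers measure 130 mm over their backs; the gripper's body (78 mm by 193 mm) begins 47 mm behind the grasp point.
Start: joints at [-0.829, 0.359, 0.012, 0, -1.224, -0.288], TCP at [0.296, -0.607, 0.227] pointing down, gripper open.
Joint ranges: [-3.07, 3.07], [-1.43, 2.12], [-1.02, 1.25], [-3.03, 1.67], [-3.05, -0], [-3.03, 3.03]. Speed limits (rad/s): [2.39, 2.39, 3.01, 3.14, 3.14, 3.14].

INTERFACE

Orientations are given as a rotation vector (axis times angle).
In Python, from rig import * gives the robot as it stands. The module is installed in compiled form; this text tells all that it offers.
- The arm moves only by the shell command python3 -m crank 'ROWS' [FORCE]. ROWS is JSON, a list of rows, each an object of numbers: "grip": the opening, from 0 (shut) to 1 (fully open); "dx", "dy", "dz": the shift along the tool's x, y, z in cm; "ax", "ay", "az": the turn, a rotation vector about the tool's x, y, z in degrees. In form: [{"grip": .., "dx": .., "dy": .., "dz": .., "ax": .., "ay": .., "az": ..}, ...]. A call has 1 to 10 rows; each row is the pose to reach, as a shift and turn from the pose measured when the call began, along the tool's axes at that moment; what a row does not reach only later rows make up. A row lasts 1/10 s, in which the tool goes at most 50 mm and 8.59 degrees, less where a joint would pass 70% of its speed; a pose out of reach is approached as far as the arm can. A call with a gripper value outside its range is refused whole. The fingers move at their own pace and stop on an object; FORCE is the grip in N (left out, the last holds). Time passes only in rows, so rows that repeat a pose let the fingers close. It gives the time, the measured TCP pose, the force and the opening at its end, in the units of the state.
- get_obs(): the state, without advancing time (a new reading comes with each control period).
- capture(name): name is "side" or "top" or "wrist"; returns a dict with "color" (400x640x3 uint8, blue, green, red), "fx", "fy", "cx", "cy" (pixels), "view" (4x4, takes a point from world to camera coordinates). Camera axes: x right, y up, looking along -z (the intrinsics and any distortion apply to the point x, -y, -z); pixel columns grow to the right and rows downward; lengths in m; the calibration is good to about 2 mm. A picture is of the moment at which its call begins. There is no depth.
- finish_job(): hands the job in, once; it reports no verdict.
Trained networks look in a picture, given as the dict that the camera call returned (one of the last four; its "shot" number tells which), for a name from the list of things; names that differ only in an ending like _2 or _b are one class to them, and where a whole thing is asked for, a point or a joint stands for the part that bears it (a point fixed in the world has none). Each returns a list of dicts, best first, with "p" (0 to 1); they miss things now and then, are a little off and sometimes report something else, mostly with a low value. They report only what shows in the picture. A call takes as long as a camera call.
- search_frame(target, picture): "centre" ([column, row] in pixels, amid what is visible of it).
- trace(target, picture): "mask" (400x640 bool, what is visible of it) and "centre" ([column, row] in pixels, amid what is visible of it).
- tip_of(target, picture): "centre" ([column, row] in pixels: a listed point, or the origin of a listed thing).
The state is a dict: "time_s": time; "qpos": joint angles; "qvel": joint speeds; "tau": joint torques, N m; "eef_pos": TCP position; "tool_rot": TCP orientation; "ft_force": force on the tool from outside, world axes, zero at the start; "wrist_torque": the same for the moment, N m; "width": finger opening in m.
Only numpy, scipy, OpenCV 4.12 (cv2) and the standard library are available. Lean on these libraries where they do the work, as an engineer would, in place of code of your own. Each camera call takes 0.05 s, during which the arm holds its last target.

## Working session

There is one attempt and no reset: what is moved stays moved. The work goes in short steps, Python scripts to look and compute and a shell command to move; the robot and the scene stay as the last step left them, time stands still between calls to the robot, and variables do not carry over. Pictures are saved under pics/ and viewed, and the job is handed in when it is done.

```bash
mkdir -p pics; ls
python3 - <<'E'
from rig import *
import cv2
o=get_obs(); print({k:(v if not hasattr(v,'round') else v) for k,v in o.items()})
for n in ["side","top","wrist"]:
    p=capture(n); cv2.imwrite(f"pics/a_{n}.png",p["color"]); print(n,p["fx"],p["fy"],p["cx"],p["cy"],p["view"],[k for k in p])
    for t in ["plate","corner_l","corner_r","stop_l","stop_r","dock","rotor","vial","gear","tape"]:
        r=tip_of(t,p); print(n,t,[(x["p"],x["centre"]) for x in r[:2]])
E
```

```text
pics
{'time_s': 0.0, 'qpos': array([-8.28916054e-01,  3.59384410e-01,  1.10635076e-02, -3.49130922e-04,
       -1.22413178e+00, -2.88066298e-01]), 'qvel': array([ 1.22822174e-04,  1.94835865e-04,  2.25801636e-04, -3.34893474e-05,
       -1.65474204e-03,  9.44835505e-04]), 'tau': array([-5.40043675e-04, -5.82720387e+01,  2.93068027e+01,  6.99712694e+00,
        7.16385766e-03, -1.48129961e-04]), 'eef_pos': array([ 0.29565046, -0.6062516 ,  0.22562652]), 'tool_rot': array([ 7.06446582e-01, -3.06058834e+00, -2.51788472e-03]), 'ft_force': array([ 0.1112275 , -0.24462463,  0.87979545]), 'wrist_torque': array([-0.06599562,  0.06672317, -0.03781669]), 'width': 0.08750649165681904}
side 463.6272145254517 463.6272145254517 314.4834577113514 195.10893572724757 [[-0.93854542 -0.3444959   0.02133246  0.58597041]
 [ 0.22681461 -0.56898674  0.79044874 -0.08825485]
 [-0.26016847  0.74671056  0.61215661 -0.83010461]
 [ 0.          0.          0.          1.        ]] ['color', 'fx', 'fy', 'cx', 'cy', 'view', 'shot']
side plate [(0.65, [345.0, 204.6])]
side corner_l [(0.82, [368.0, 182.7]), (0.71, [2
[... 1016 characters left out ...]
[370.0, 160.3]), (0.56, [313.2, 168.8])]
top dock [(0.98, [339.0, 165.0])]
top rotor [(0.67, [353.9, 231.8])]
top vial [(0.53, [267.5, 208.0])]
top gear [(0.74, [435.2, 199.0])]
top tape [(0.96, [266.3, 288.6])]
wrist 326.4808448583165 326.4808448583165 320.62374358083457 203.48940920216123 [[-0.43812517  0.89891259  0.00157692  0.67516887]
 [-0.86315257 -0.42020475 -0.27999217  0.03594312]
 [-0.25102586 -0.12403274  0.96000099 -0.39156342]
 [ 0.          0.          0.          1.        ]] ['color', 'fx', 'fy', 'cx', 'cy', 'view', 'shot']
wrist plate []
wrist corner_l []
wrist corner_r []
wrist stop_l []
wrist stop_r []
wrist dock []
wrist rotor []
wrist vial []
wrist gear []
wrist tape []
```

View pics/a_top.png

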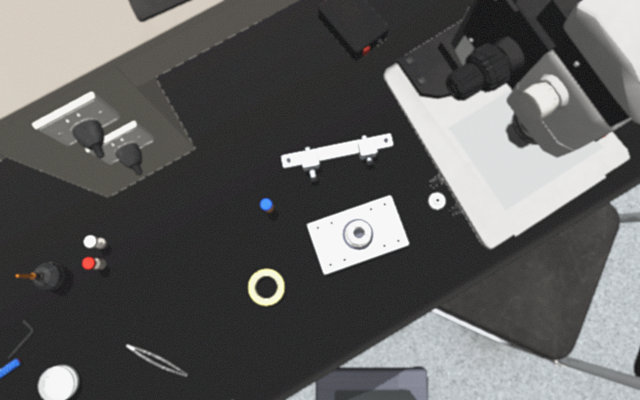

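View pics/a_side.png

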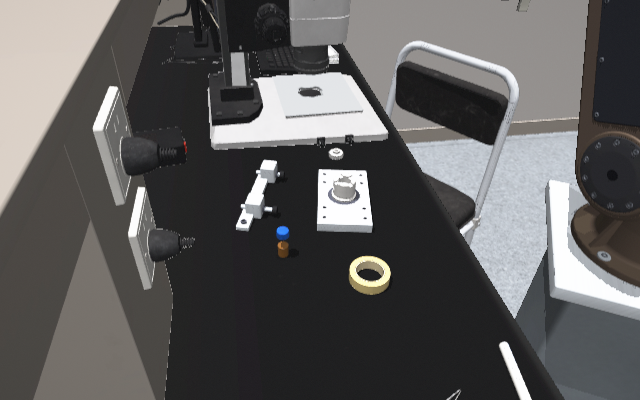

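```bash
cat > h.py <<'E'
import numpy as np, cv2
from rig import *
from scipy.optimize import least_squares
def proj(p,P):
    P=np.atleast_2d(P); c=P@p["view"][:3,:3].T+p["view"][:3,3]
    return np.c_[p["fx"]*c[:,0]/-c[:,2]+p["cx"], p["fy"]*-c[:,1]/-c[:,2]+p["cy"]]
def unproj(p,uv,z):
    uv=np.atleast_2d(np.asarray(uv,float)); d=np.c_[(uv[:,0]-p["cx"])/p["fx"],-(uv[:,1]-p["cy"])/p["fy"],-np.ones(len(uv))]
    R=p["view"][:3,:3]; C=-R.T@p["view"][:3,3]; D=d@R
    return C+D*((z-C[2])/D[:,2])[:,None]
def zoom(p,c,r,k,f):
    x,y=map(int,c); im=p["color"][max(0,y-r):y+r,max(0,x-int(r*1.33)):x+int(r*1.33)]
    cv2.imwrite(f,cv2.resize(im,None,fx=k,fy=k,interpolation=cv2.INTER_CUBIC))
E
python3 - <<'E'
from h import *
p=capture("top"); zoom(p,(355,205),75,4,"pics/b_top.png")
for t in ["plate","dock","stop_l"]:
    for r in trace(t,p)[:2]:
        m=r["mask"].astype(np.uint8); print(t,r["p"],m.sum(),cv2.minAreaRect(cv2.findNonZero(m)))
        if t=="plate":
            z=0.02; cs,_=cv2.findContours(m,0,2); c=max(cs,key=cv2.contourArea)[:,0]; w=unproj(p,c,z)[:,:2]*1000
            print(cv2.minAreaRect(w.astype(np.float32)))
for t,z in [("vial",0.0),("gear",0),("tape",0),("rotor",.02),("stop_l",0),("dock",0),("corner_l",.01)]:
    print(t,[unproj(p,r["centre"],z)[0].round(4) for r in tip_of(t,p)[:2]])
E
```

```text
plate 0.9 4330 ((357.383056640625, 233.8289337158203), (53.57344436645508, 89.8827133178711), 70.90650939941406)
((533.2208862304688, 82.5093765258789), (101.50727081298828, 171.20541381835938), 18.521535873413086)
plate 0.23 1786 ((337.9914245605469, 155.85345458984375), (35.25490188598633, 111.59848022460938), 73.39302062988281)
((685.586181640625, 117.29765319824219), (70.02920532226562, 218.22418212890625), 16.571561813354492)
dock 0.65 1611 ((338.6280517578125, 159.79112243652344), (33.10382843017578, 110.5645980834961), 79.50852966308594)
stop_l 0.73 367 ((367.0, 150.5), (27.0, 18.0), 90.0)
stop_l 0.61 428 ((310.441162109375, 164.2647247314453), (35.65273666381836, 17.220029830932617), 75.96376037597656)
vial [array([0.5867, 0.2519, 0.    ])]
gear [array([ 0.6021, -0.0743,  0.    ])]
tape [array([0.4321, 0.252 , 0.    ])]
rotor [array([0.5307, 0.0832, 0.02  ])]
stop_l [array([0.6597, 0.1707, 0.    ]), array([0.684 , 0.0568, 0.    ])]
dock [array([0.6786, 0.1171, 0.    ])]
corner_l [array([0.5006, 0.0168, 0.01  ])]
```

View pics/b_top.png

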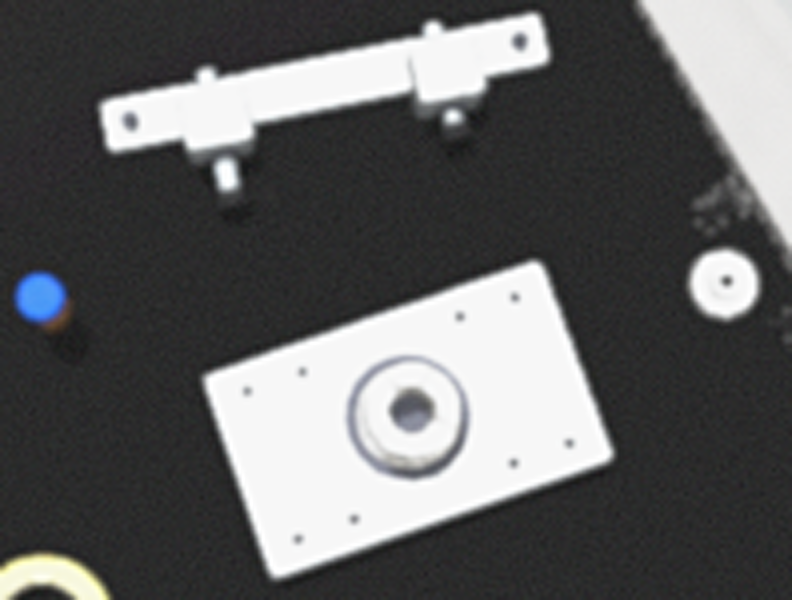

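```bash
cat >> h.py <<'E'
def edgefit(p,corners_fn,x0,edges,half=4.0,n=25):
    """fit pose params so that intensity half-crossings lie on model edges. corners_fn(x)->list of 3D pts (k,3); edges list of (i,j), polygon ordering gives inside"""
    g=cv2.GaussianBlur(cv2.cvtColor(p["color"],6),(0,0),0.7).astype(np.float32); x=np.array(x0,float)
    for it in range(6):
        P=corners_fn(x); uv=proj(p,P); cen=uv.mean(0); obs=[]
        for (i,j) in edges:
            d=uv[j]-uv[i]; nrm=np.array([d[1],-d[0]])/np.hypot(*d)
            if nrm@(uv[i]-cen)<0: nrm=-nrm
            for t in np.linspace(.08,.92,n):
                b=uv[i]+t*d; s=np.arange(-half,half+.01,.25); q=(b+s[:,None]*nrm).astype(np.float32)
                v=cv2.remap(g,q[None,:,0],q[None,:,1],cv2.INTER_LINEAR)[0]
                gr=np.gradient(v); k=np.argmin(gr)
                if gr[k]>-4: continue
                w=np.clip(-gr[max(0,k-4):k+5],0,None); obs.append((i,j,t,(s[max(0,k-4):k+5]*w).sum()/w.sum(),b,nrm))
        tgt=[(i,j,t,b+o*nr,nr) for i,j,t,o,b,nr in obs]
        def res(y):
            uv=proj(p,corners_fn(y)); return np.array([(uv[i]+t*(uv[j]-uv[i])-q)@nr for i,j,t,q,nr in tgt])
        r=least_squares(res,x,loss='soft_l1',f_scale=.3); x=r.x
    return x,np.sqrt(np.mean(np.clip(res(x)**2,0,4))),len(tgt)
def box(x,L=.1,W=.17,z=.02,ox=0,oy=0):
    c,s=np.cos(x[2]),np.sin(x[2]); a=np.array([[L/2,W/2],[L/2,-W/2],[-L/2,-W/2],[-L/2,W/2]])+[ox,oy]
    return np.c_[x[0]+c*a[:,0]-s*a[:,1],x[1]+s*a[:,0]+c*a[:,1],np.full(4,z)]
E4=[(0,1),(1,2),(2,3),(3,0)]
def plate(p,x0): return edgefit(p,box,x0,E4)
def indock(D,x,y):
    c,s=np.cos(D[2]),np.sin(D[2]); dx,dy=x-D[0],y-D[1]; return c*dx+s*dy,-s*dx+c*dy
E
python3 - <<'E'
from h import *
p=capture("top"); np.save("p0.npy",p,allow_pickle=True)
x,r,n=plate(p,[.533,.0825,.325]); print(x,r,n)
# rail: centre, yaw, depth free
f=lambda q: box(q[:3],q[3],.22,.01)
xr,r,n=edgefit(p,f,[.682,.116,.21,.026],E4); print("rail",xr,r,n)
print("cam",-p["view"][:3,:3].T@p["view"][:3,3])
print(get_obs()["time_s"])
from scipy.spatial.transform import Rotation as R
print(R.from_rotvec(get_obs()["tool_rot"]).as_matrix().round(3))
# subimage of dock
im=p["color"][125:200,270:405]; cv2.imwrite("pics/c.png",cv2.resize(im,None,fx=5.9,fy=5.9,interpolation=2))
E
```

```text
[0.53268826 0.08265769 0.32905955] 0.7642766697080214 100
rail [-0.03483748  2.15576978  0.21040736 -0.49899093] nan 0
cam [0.44105717 0.14409363 0.98635104]
2.25
[[-0.899 -0.438  0.   ]
 [-0.438  0.899 -0.   ]
 [-0.    -0.    -1.   ]]
  return _methods._mean(a, axis=axis, dtype=dtype,
  ret = ret.dtype.type(ret / rcount)
```

View pics/c.png

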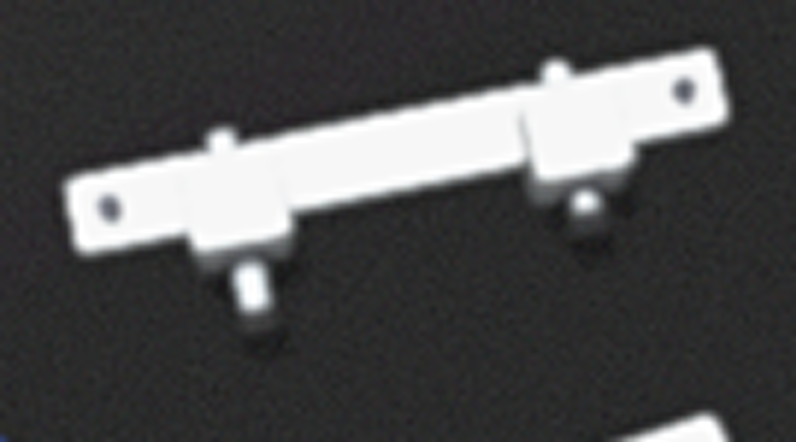

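Run:
```python
from h import *
p=np.load("p0.npy",allow_pickle=True).item()
U=lambda a,z: unproj(p,np.array(a)/5.9+[270,125]-.5+.085,z)[:,:2]
rail=U([(78,255),(728,120),(63,183),(714,47)],.010)
post=U([(192,252),(293,232),(530,185),(635,163)],.036)
tip=U([(260,327),(590,235)],.013)
print(rail.round(4),post.round(4),tip.round(4))
yv=(rail[0]-rail[1]+rail[2]-rail[3]); print("yaw rail",np.arctan2(-yv[0],yv[1]),np.linalg.norm(yv)/2)
yv=post[0]+post[1]-post[2]-post[3]; print("yaw post",np.arctan2(-yv[0],yv[1]),np.linalg.norm(yv)/2)
yaw=.211
o=post.mean(0); D=[o[0],o[1],yaw]; print("D",D, "railmid",indock(D,*rail.mean(0)))
for q in tip: print("tip",indock(D,*q))
x=[.53269,.08266,.32906]; print("plate",indock(D,x[0],x[1]),x[2]-yaw)
# corners forward
for s in (1,-1):
    for e in (50,-50):
        c,sn=np.cos(x[2]),np.sin(x[2]); a,b=e/1e3,s*.057 if e>0 else s*.052; print(s,e,np.round([x[0]+c*a-sn*b,x[1]+sn*a+c*b],4), np.round(indock(D,x[0]+c*a-sn*b,x[1]+sn*a+c*b),4))
for n,q in dict(vial=(.5867,.2519),gear=(.6021,-.0743),tape=(.4321,.252)).items(): print(n,indock(D,*q))
```

```text
[[0.6644 0.226 ]
 [0.7093 0.009 ]
 [0.689  0.2312]
 [0.7346 0.013 ]] [[0.6592 0.187 ]
 [0.6657 0.1544]
 [0.6808 0.0774]
 [0.688  0.0432]] [[0.6391 0.1656]
 [0.6695 0.0562]]
yaw rail 0.20502246705032376 0.22224116923780543
yaw post 0.19617471552556015 0.11254120347608572
D [np.float64(0.6734288849917704), np.float64(0.11549150219301282), 0.211] railmid (np.float64(0.026233959413663393), np.float64(-0.0012128567714669433))
tip (np.float64(-0.02307779764507338), np.float64(0.05620746611914586))
tip (np.float64(-0.01625911291343009), np.float64(-0.05715853005640486))
plate (np.float64(-0.14449373164899018), np.float64(-0.0026273178578561374)) 0.11806000000000003
1 50 [0.5616 0.1528] [-0.1016  0.0599]
1 -50 [0.4686 0.1157] [-0.2003  0.0431]
-1 50 [0.5984 0.0449] [-0.0881 -0.0533]
-1 -50 [0.5022 0.0173] [-0.188  -0.0602]
vial (np.float64(-0.05623630953927622), np.float64(0.15154753463939058))
gear (np.float64(-0.10949647022648595), np.float64(-0.1706433331448665))
tape (np.float64(-0.20738664167606446), np.float64(0.18402440479244878))
```

```bash
cat >> h.py <<'E'
from scipy.spatial.transform import Rotation as Rt
D=np.array([.6734,.1155,.203])
def todock(x,y): return np.array(indock(D,x,y))
def world(u,v):
    c,s=np.cos(D[2]),np.sin(D[2]); return np.array([D[0]+c*u-s*v,D[1]+s*u+c*v])
def plan(pos,yang):
    """tool shift in cm and az deg to reach pos with tool y at world angle yang (rad), tool down"""
    o=get_obs(); R=Rt.from_rotvec(o["tool_rot"]).as_matrix(); d=R.T@(np.array(pos)-o["eef_pos"])*100
    y=np.array([np.cos(yang),np.sin(yang),0]); z=np.array([0,0,-1.]); Rd=np.c_[np.cross(y,z),y,z]
    rv=np.degrees(Rt.from_matrix(R.T@Rd).as_rotvec()); print("shift",d.round(2),"turn",rv.round(2))
def st():
    o=get_obs(); R=Rt.from_rotvec(o["tool_rot"]).as_matrix()
    print("t",o["time_s"],"pos",o["eef_pos"].round(4),"dock",todock(*o["eef_pos"][:2]).round(4),"yang",np.arctan2(R[1,1],R[0,1]).round(3),"z.",R[:,2].round(3),"F",o["ft_force"].round(2),"w",o["width"].round(4))
def look(x0=None):
    p=capture("top")
    if x0 is None: x0=np.load("last.npy")
    x,r,n=plate(p,x0); np.save("last.npy",x)
    print("plate",x.round(4),"rms",round(r,2),n,"dock",todock(x[0],x[1]).round(4),"rel",round(x[2]-D[2],4))
    c,s=np.cos(x[2]-D[2]),np.sin(x[2]-D[2]); u,v=todock(x[0],x[1])
    for k,sg in (("L",1),("R",-1)):
        print(k,"front",np.round([u+c*.05-s*sg*.057,v+s*.05+c*sg*.057],4),"pad",np.round([u-c*.05-s*sg*.052,v-s*.05+c*sg*.052],4))
    return p,x
E
python3 - <<'E'
from h import *
np.save("last.npy",[.53269,.08266,.32906])
st(); q=world(-.24,.043); print(q); plan([*q,.15],D[2]+np.pi)
E
```

```text
Traceback (most recent call last):
  File "h.py", line 52, in st
    print("t",o["time_s"],"pos",o["eef_pos"].round(4),"dock",todock(*o["eef_pos"][:2]).round(4),"yang",np.arctan2(R[1,1],R[0,1]).round(3),"z.",R[:,2].round(3),"F",o["ft_force"].round(2),"w",o["width"].round(4))
                                                                                                                                                                                              ^^^^^^^^^^^^^^^^
AttributeError: 'float' object has no attribute 'round'
```

```bash
sed -i 's/o\["width"\].round(4)/round(o["width"],4)/' h.py
python3 - <<'E'
from h import *
st(); q=world(-.24,.043); print(q); plan([*q,.15],D[2]+np.pi)
E
```

```text
t 2.25 pos [ 0.2959 -0.6067  0.2266] dock [-0.5154 -0.6312] yang 2.025 z. [ 0. -0. -1.] F [-0.23  0.81 -0.25] w 0.0878
[0.42965895 0.10923097]
shift [-43.41  58.48   7.66] turn [ -0.    -0.   -75.63]
```

```bash
python3 -m crank '[{"grip":0,"dx":-3,"dy":4,"dz":0,"az":-8},{"grip":0,"dx":-6,"dy":8,"dz":0,"az":-16},{"grip":0,"dx":-9,"dy":12,"dz":0,"az":-24},{"grip":0,"dx":-12,"dy":16,"dz":0,"az":-32},{"grip":0,"dx":-15,"dy":20,"dz":0,"az":-40},{"grip":0,"dx":-18,"dy":24,"dz":0,"az":-48},{"grip":0,"dx":-21,"dy":28,"dz":0,"az":-56},{"grip":0,"dx":-24,"dy":32,"dz":0,"az":-64},{"grip":0,"dx":-27,"dy":36,"dz":0,"az":-72},{"grip":0,"dx":-30,"dy":40,"dz":0,"az":-75.6}]' 30
python3 - <<'E'
from h import *
st(); q=world(-.24,.043); plan([*q,.1],D[2]+np.pi)
E
```

```text
t 2.25 pos [ 0.2959 -0.6067  0.2266] dock [-0.5154 -0.6312] yang 2.025 z. [ 0. -0. -1.] F [-0.23  0.81 -0.25] w 0.0878
shift [-43.41  58.48  12.66] turn [ -0.    -0.   -75.63]schema error: expected keys grip, dx, dy, dz, ax, ay, az
```

All seven keys are required.

```bash
python3 -m crank '[{"grip":0,"dx":-3,"dy":4,"dz":0,"ax":0,"ay":0,"az":-8},{"grip":0,"dx":-6,"dy":8,"dz":0,"ax":0,"ay":0,"az":-16},{"grip":0,"dx":-9,"dy":12,"dz":0,"ax":0,"ay":0,"az":-24},{"grip":0,"dx":-12,"dy":16,"dz":0,"ax":0,"ay":0,"az":-32},{"grip":0,"dx":-15,"dy":20,"dz":0,"ax":0,"ay":0,"az":-40},{"grip":0,"dx":-18,"dy":24,"dz":0,"ax":0,"ay":0,"az":-48},{"grip":0,"dx":-21,"dy":28,"dz":0,"ax":0,"ay":0,"az":-56},{"grip":0,"dx":-24,"dy":32,"dz":0,"ax":0,"ay":0,"az":-64},{"grip":0,"dx":-27,"dy":36,"dz":0,"ax":0,"ay":0,"az":-72},{"grip":0,"dx":-30,"dy":40,"dz":0,"ax":0,"ay":0,"az":-75.6}]' 30
python3 - <<'E'
from h import *
st(); q=world(-.24,.043); plan([*q,.1],D[2]+np.pi)
E
```

```text
time_s: 3.25
eef_pos: [0.3901, -0.1138, 0.2271]
tool_rot: [-2.439, 1.978, -0.002]
ft_force: [2.5, -0.4, 0.7]
width: 0.0132
t 3.25 pos [ 0.3901 -0.1138  0.2271] dock [-0.3237 -0.1675] yang -2.934 z. [ 0.002  0.    -1.   ] F [ 2.5  -0.43  0.73] w 0.0132
shift [-21.01  -8.44  12.72] turn [-0.09 -0.01  0.27]
```

```bash
python3 -m crank '[{"grip":0,"dx":-4.2,"dy":-1.7,"dz":2,"ax":0,"ay":0,"az":0.3},{"grip":0,"dx":-8.4,"dy":-3.4,"dz":4,"ax":0,"ay":0,"az":0.3},{"grip":0,"dx":-12.6,"dy":-5,"dz":6,"ax":0,"ay":0,"az":0.3},{"grip":0,"dx":-16.8,"dy":-6.8,"dz":8,"ax":0,"ay":0,"az":0.3},{"grip":0,"dx":-21,"dy":-8.4,"dz":10,"ax":0,"ay":0,"az":0.3},{"grip":0,"dx":-21,"dy":-8.4,"dz":12.5,"ax":0,"ay":0,"az":0.3},{"grip":0,"dx":-21,"dy":-8.4,"dz":14.5,"ax":0,"ay":0,"az":0.3},{"grip":0,"dx":-21,"dy":-8.4,"dz":14.5,"ax":0,"ay":0,"az":0.3}]' 30
python3 - <<'E'
from h import *
st(); p,x=look(); plan([*world(-.24,.043),.005],D[2]+np.pi)
cv2.imwrite("pics/d.png",p["color"]); q=capture("side"); zoom(q,(330,200),90,3,"pics/d2.png")
E
```

```text
time_s: 4.05
eef_pos: [0.4277, 0.1084, 0.0801]
tool_rot: [2.432, -1.983, -0.0]
ft_force: [-0.5, -0.7, 0.1]
width: 0.0004
t 4.05 pos [0.4277 0.1084 0.0801] dock [-0.2421  0.0426] yang -2.939 z. [-0.002 -0.003 -1.   ] F [-0.52 -0.68  0.08] w 0.0004
plate [0.534  0.0833 0.3287] rms 0.99 89 dock [-0.143  -0.0035] rel 0.1257
L front [-0.1006  0.0593] pad [-0.1992  0.0418]
R front [-0.0863 -0.0538] pad [-0.1861 -0.0613]
shift [-0.04 -0.11  7.66] turn [ 0.04 -0.08 -0.01]
```

View pics/d.png

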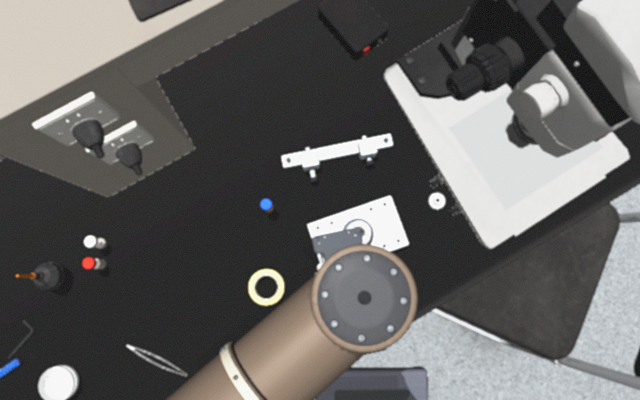

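View pics/d2.png

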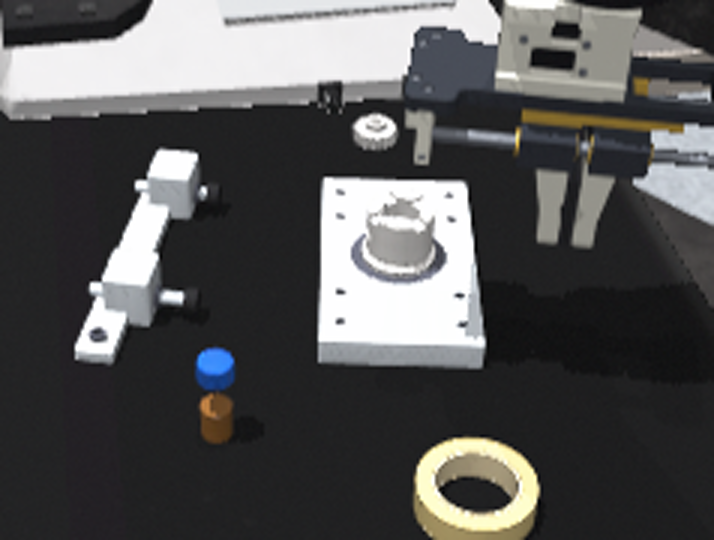

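Run:
```python
from h import *
p=capture("side")
for z in (.12,.14,.15,.16,.17,.18):
    a,b=unproj(p,[[351,165],[395,191]],z); print(z,todock(*a[:2]).round(3),todock(*b[:2]).round(3))
```

```text
0.12 [-0.154  0.042] [-0.23   0.103]
0.14 [-0.155  0.072] [-0.228  0.131]
0.15 [-0.156  0.087] [-0.226  0.144]
0.16 [-0.156  0.102] [-0.225  0.158]
0.17 [-0.157  0.117] [-0.224  0.171]
0.18 [-0.158  0.132] [-0.223  0.185]
```

Run:
```python
from h import *
print(get_obs()["qpos"].round(3)); p=capture("wrist"); C=-p["view"][:3,:3].T@p["view"][:3,3]; o=get_obs(); print("cam",C,todock(*C[:2]),todock(*o["eef_pos"][:2])); cv2.imwrite("pics/e.png",p["color"])
```

```text
[ 0.697  0.129 -0.677  0.002 -0.763 -0.496]
cam [0.44534845 0.03446264 0.24153514] [-0.23970661 -0.03339619] [-0.23951808  0.04300532]
```

View pics/e.png

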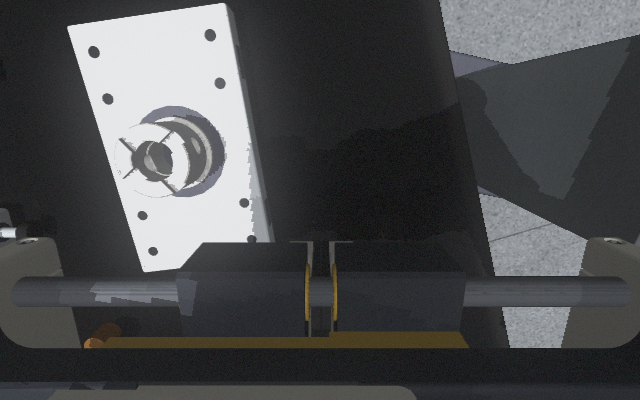

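```bash
python3 - <<'E'
from h import *
plan([*world(-.235,.030),.006],D[2]-.12-np.pi/2)
E
python3 -m crank '[{"grip":0,"dx":0,"dy":0,"dz":0,"ax":0,"ay":0,"az":-8.5},{"grip":0,"dx":0,"dy":0,"dz":0,"ax":0,"ay":0,"az":-17},{"grip":0,"dx":0,"dy":0,"dz":0,"ax":0,"ay":0,"az":-25.5},{"grip":0,"dx":0,"dy":0,"dz":0,"ax":0,"ay":0,"az":-34},{"grip":0,"dx":0,"dy":0,"dz":0,"ax":0,"ay":0,"az":-42.5},{"grip":0,"dx":0.4,"dy":0,"dz":0,"ax":0,"ay":0,"az":-51},{"grip":0,"dx":0.8,"dy":0,"dz":0,"ax":0,"ay":0,"az":-59.5},{"grip":0,"dx":1.2,"dy":0,"dz":1,"ax":0,"ay":0,"az":-68},{"grip":0,"dx":1.3,"dy":0,"dz":2,"ax":0,"ay":0,"az":-76.5},{"grip":0,"dx":1.3,"dy":0,"dz":3,"ax":0,"ay":0,"az":-83.2}]'
python3 - <<'E'
from h import *
st();plan([*world(-.235,.030),.006],D[2]-.12-np.pi/2)
E
```

```text
shift [ 1.3  -0.42  7.75] turn [ -0.2   -0.12 -83.17]
time_s: 5.25
eef_pos: [0.4338, 0.0967, 0.0546]
tool_rot: [-3.136, -0.139, -0.01]
ft_force: [0.4, -0.8, 0.3]
width: 0.0009
t 5.25 pos [0.4338 0.0967 0.0546] dock [-0.2385  0.0299] yang -1.482 z. [ 0.006  0.003 -1.   ] F [ 0.39 -0.81  0.29] w 0.0009
shift [ 0.31 -0.04  4.86] turn [-0.15 -0.36  0.32]
```

```bash
python3 -m crank '[{"grip":0,"dx":0.1,"dy":0,"dz":2,"ax":0,"ay":-0.3,"az":0.3},{"grip":0,"dx":0.3,"dy":0,"dz":4,"ax":0,"ay":-0.3,"az":0.3},{"grip":0,"dx":0.3,"dy":0,"dz":4.8,"ax":0,"ay":-0.3,"az":0.3},{"grip":0,"dx":0.3,"dy":0,"dz":4.8,"ax":0,"ay":-0.3,"az":0.3}]'
python3 - <<'E'
from h import *
st();p,x=look();q=capture("side"); zoom(q,(330,190),75,4,"pics/f.png"); cv2.imwrite("pics/f2.png",capture("wrist")["color"])
E
```

```text
time_s: 5.65
eef_pos: [0.437, 0.0968, 0.0066]
tool_rot: [-3.137, -0.13, -0.0]
ft_force: [-0.1, -0.3, 0.2]
width: 0.0003
t 5.65 pos [0.437  0.0968 0.0066] dock [-0.2353  0.0293] yang -1.488 z. [ 0.     0.002 -1.   ] F [-0.08 -0.29  0.17] w 0.0003
plate [0.5342 0.0831 0.3269] rms 0.84 89 dock [-0.1429 -0.0037] rel 0.1239
L front [-0.1003  0.0591] pad [-0.1989  0.0417]
R front [-0.0862 -0.0541] pad [-0.1861 -0.0615]
```

View pics/f.png

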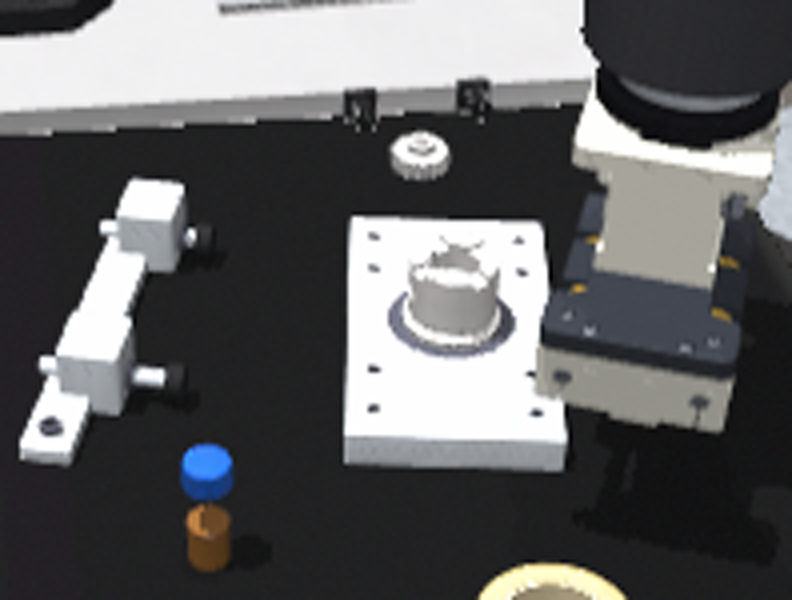

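View pics/f2.png

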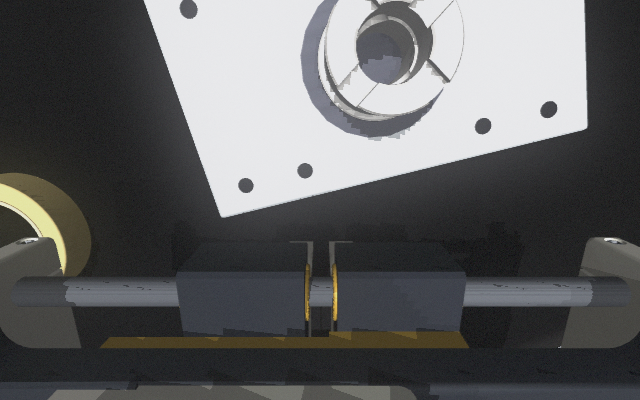

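```bash
python3 -m crank '[{"grip":0,"dx":1,"dy":-0.12,"dz":0,"ax":0,"ay":0,"az":0},{"grip":0,"dx":1.8,"dy":-0.22,"dz":0,"ax":0,"ay":0,"az":0},{"grip":0,"dx":2.1,"dy":-0.25,"dz":0,"ax":0,"ay":0,"az":0},{"grip":0,"dx":2.4,"dy":-0.29,"dz":0,"ax":0,"ay":0,"az":0},{"grip":0,"dx":2.7,"dy":-0.32,"dz":0,"ax":0,"ay":0,"az":0},{"grip":0,"dx":3.0,"dy":-0.36,"dz":0,"ax":0,"ay":0,"az":0},{"grip":0,"dx":3.2,"dy":-0.38,"dz":0,"ax":0,"ay":0,"az":0},{"grip":0,"dx":3.4,"dy":-0.41,"dz":0,"ax":0,"ay":0,"az":0},{"grip":0,"dx":3.6,"dy":-0.43,"dz":0,"ax":0,"ay":0,"az":0},{"grip":0,"dx":3.6,"dy":-0.43,"dz":0,"ax":0,"ay":0,"az":0}]'
python3 - <<'E'
from h import *
st();p,x=look();cv2.imwrite("pics/g2.png",capture("wrist")["color"])
E
```

```text
time_s: 6.8
eef_pos: [0.4717, 0.104, 0.0072]
tool_rot: [-3.137, -0.13, 0.001]
ft_force: [-5.2, 0.2, 1.8]
width: 0.0001
t 6.8 pos [0.4717 0.104  0.0072] dock [-0.1999  0.0294] yang -1.488 z. [-0.001  0.002 -1.   ] F [-5.21  0.23  1.82] w 0.0001
plate [0.544  0.0802 0.2618] rms 0.78 74 dock [-0.1339 -0.0085] rel 0.0588
L front [-0.0873  0.0514] pad [-0.1869  0.0405]
R front [-0.0806 -0.0624] pad [-0.1807 -0.0633]
```

View pics/g2.png

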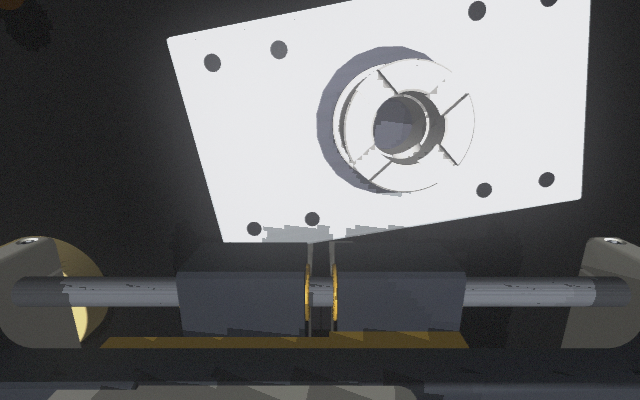

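```bash
python3 -m crank '[{"grip":0,"dx":0.2,"dy":-0.02,"dz":0,"ax":0,"ay":0,"az":0},{"grip":0,"dx":0.4,"dy":-0.05,"dz":0,"ax":0,"ay":0,"az":0},{"grip":0,"dx":0.6,"dy":-0.07,"dz":0,"ax":0,"ay":0,"az":0},{"grip":0,"dx":0.8,"dy":-0.1,"dz":0,"ax":0,"ay":0,"az":0},{"grip":0,"dx":1.0,"dy":-0.12,"dz":0,"ax":0,"ay":0,"az":0},{"grip":0,"dx":1.2,"dy":-0.14,"dz":0,"ax":0,"ay":0,"az":0},{"grip":0,"dx":1.4,"dy":-0.17,"dz":0,"ax":0,"ay":0,"az":0},{"grip":0,"dx":1.6,"dy":-0.19,"dz":0,"ax":0,"ay":0,"az":0},{"grip":0,"dx":1.7,"dy":-0.2,"dz":0,"ax":0,"ay":0,"az":0},{"grip":0,"dx":1.7,"dy":-0.2,"dz":0,"ax":0,"ay":0,"az":0}]'
python3 - <<'E'
from h import *
st();p,x=look();zoom(p,(360,205),75,4,"pics/h2.png")
E
```

```text
time_s: 7.9
eef_pos: [0.4868, 0.1067, 0.0067]
tool_rot: [-3.138, -0.129, 0.006]
ft_force: [-6.6, 1.6, 3.0]
width: 0.0008
t 7.9 pos [0.4868 0.1067 0.0067] dock [-0.1845  0.029 ] yang -1.489 z. [-0.004  0.001 -1.   ] F [-6.61  1.63  3.  ] w 0.0008
plate [0.5554 0.0781 0.1612] rms 0.94 77 dock [-0.1231 -0.0128] rel -0.0418
L front [-0.0708  0.042 ] pad [-0.1709  0.0412]
R front [-0.0755 -0.0719] pad [-0.1752 -0.0627]
```

View pics/h2.png

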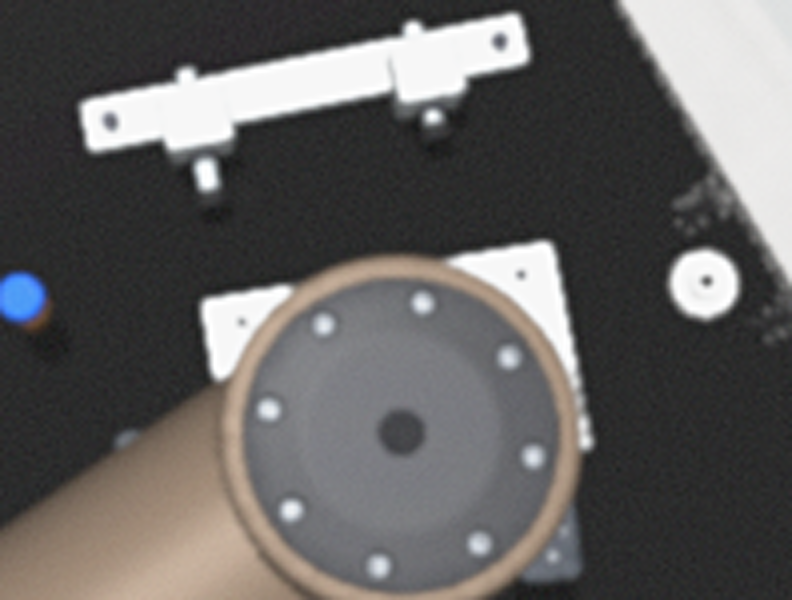

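```bash
python3 -m crank '[{"grip":0,"dx":0.2,"dy":-0.04,"dz":0,"ax":0,"ay":0,"az":0},{"grip":0,"dx":0.4,"dy":-0.08,"dz":0,"ax":0,"ay":0,"az":0},{"grip":0,"dx":0.6,"dy":-0.12,"dz":0,"ax":0,"ay":0,"az":0},{"grip":0,"dx":0.75,"dy":-0.15,"dz":0,"ax":0,"ay":0,"az":0},{"grip":0,"dx":0.75,"dy":-0.15,"dz":0,"ax":0,"ay":0,"az":0},{"grip":0,"dx":0.75,"dy":-0.15,"dz":0,"ax":0,"ay":0,"az":0}]'
python3 - <<'E'
from h import *
st();p,x=look();zoom(p,(360,205),75,4,"pics/i2.png")
E
```

```text
time_s: 8.55
eef_pos: [0.4925, 0.1081, 0.0062]
tool_rot: [3.139, 0.128, -0.011]
ft_force: [-7.0, 0.7, 3.4]
width: 0.0002
t 8.55 pos [0.4925 0.1081 0.0062] dock [-0.1787  0.0292] yang -1.489 z. [-0.007 -0.    -1.   ] F [-6.97  0.69  3.41] w 0.0002
plate [0.5594 0.0777 0.1289] rms 1.08 72 dock [-0.1193 -0.014 ] rel -0.0741
L front [-0.0652  0.0391] pad [-0.1653  0.0415]
R front [-0.0737 -0.0746] pad [-0.173  -0.0622]
```

View pics/i2.png

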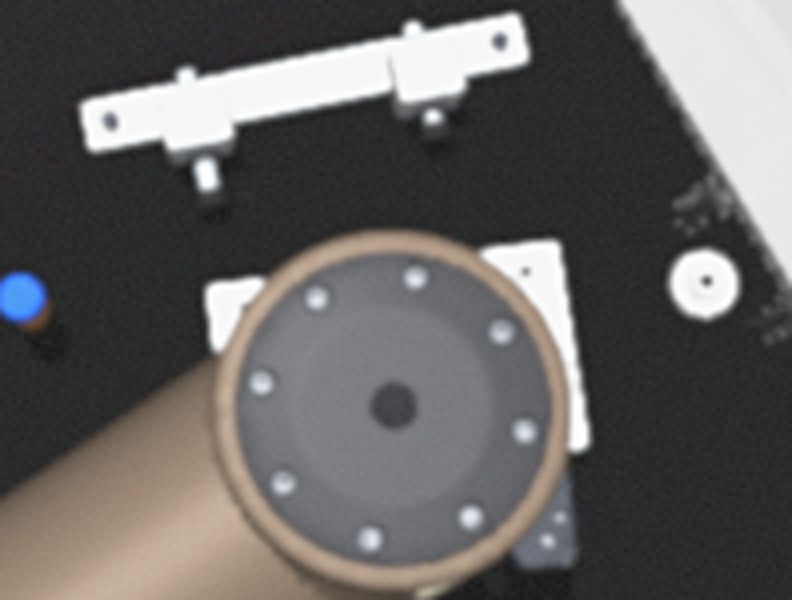

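```bash
python3 -m crank '[{"grip":0,"dx":0.2,"dy":-0.06,"dz":0,"ax":0,"ay":0,"az":0},{"grip":0,"dx":0.4,"dy":-0.12,"dz":0,"ax":0,"ay":0,"az":0},{"grip":0,"dx":0.4,"dy":-0.12,"dz":0,"ax":0,"ay":0,"az":0},{"grip":0,"dx":-0.8,"dy":0,"dz":-0.2,"ax":0,"ay":0,"az":0},{"grip":0,"dx":-3,"dy":0.1,"dz":-1,"ax":0,"ay":0,"az":0},{"grip":0,"dx":-4,"dy":0.2,"dz":-2,"ax":0,"ay":0,"az":0}]'
python3 - <<'E'
from h import *
st();p,x=look();plan([*world(-.215,-.055),.03],D[2]+.12-np.pi/2)
E
```

```text
time_s: 9.2
eef_pos: [0.4508, 0.1019, 0.0262]
tool_rot: [3.138, 0.127, -0.014]
ft_force: [-0.1, -0.8, 1.2]
width: 0.0003
t 9.2 pos [0.4508 0.1019 0.0262] dock [-0.2208  0.0315] yang -1.49 z. [-0.009 -0.001 -1.   ] F [-0.13 -0.79  1.16] w 0.0003
plate [0.5603 0.0782 0.1056] rms 0.77 80 dock [-0.1183 -0.0138] rel -0.0974
L front [-0.0629  0.0381] pad [-0.163   0.0428]
R front [-0.074  -0.0754] pad [-0.1731 -0.0607]
shift [ 1.62  8.54 -0.23] turn [ -0.08   0.39 -13.86]
```

```bash
python3 -m crank '[{"grip":0,"dx":0.2,"dy":3.5,"dz":-0.2,"ax":0,"ay":0.4,"az":-6},{"grip":0,"dx":0.6,"dy":6,"dz":0,"ax":0,"ay":0.4,"az":-12},{"grip":0,"dx":1.2,"dy":7.9,"dz":1,"ax":0,"ay":0.4,"az":-13.9},{"grip":0,"dx":1.2,"dy":7.9,"dz":2,"ax":0,"ay":0.4,"az":-13.9},{"grip":0,"dx":1.2,"dy":7.9,"dz":2,"ax":0,"ay":0.4,"az":-13.9}]'
python3 - <<'E'
from h import *
st();plan([*world(-.200,-.048),.0065],D[2]+.12-np.pi/2)
E
```

```text
time_s: 9.75
eef_pos: [0.4683, 0.0237, 0.0067]
tool_rot: [-3.1, -0.503, 0.002]
ft_force: [0.3, 0.2, -0.1]
width: 0.0007
t 9.75 pos [0.4683 0.0237 0.0067] dock [-0.2194 -0.0486] yang -1.249 z. [-0.002  0.001 -1.   ] F [ 0.35  0.16 -0.15] w 0.0007
shift [1.93 0.17 0.02] turn [-0.07  0.07 -0.09]
```

```bash
python3 -m crank '[{"grip":0,"dx":1.2,"dy":0.1,"dz":0,"ax":0,"ay":0,"az":0},{"grip":0,"dx":2.4,"dy":0.2,"dz":0,"ax":0,"ay":0,"az":0},{"grip":0,"dx":3.0,"dy":0.25,"dz":0,"ax":0,"ay":0,"az":0},{"grip":0,"dx":3.3,"dy":0.26,"dz":0,"ax":0,"ay":0,"az":0},{"grip":0,"dx":3.6,"dy":0.28,"dz":0,"ax":0,"ay":0,"az":0},{"grip":0,"dx":3.9,"dy":0.3,"dz":0,"ax":0,"ay":0,"az":0},{"grip":0,"dx":4.2,"dy":0.32,"dz":0,"ax":0,"ay":0,"az":0},{"grip":0,"dx":4.4,"dy":0.33,"dz":0,"ax":0,"ay":0,"az":0},{"grip":0,"dx":4.6,"dy":0.34,"dz":0,"ax":0,"ay":0,"az":0},{"grip":0,"dx":4.8,"dy":0.35,"dz":0,"ax":0,"ay":0,"az":0}]'
python3 - <<'E'
from h import *
st();p,x=look()
E
```

```text
time_s: 10.75
eef_pos: [0.5117, 0.0338, 0.006]
tool_rot: [3.101, 0.501, -0.012]
ft_force: [-6.2, -5.9, 5.5]
width: 0.0005
t 10.75 pos [0.5117 0.0338 0.006 ] dock [-0.1749 -0.0474] yang -1.251 z. [-0.007 -0.002 -1.   ] F [-6.23 -5.91  5.51] w 0.0005
plate [0.5669 0.0843 0.1704] rms 0.78 50 dock [-0.1106 -0.0091] rel -0.0326
L front [-0.0588  0.0463] pad [-0.1589  0.0445]
R front [-0.0625 -0.0676] pad [-0.1623 -0.0594]
```

```bash
python3 -m crank '[{"grip":0,"dx":0.2,"dy":0.0,"dz":-0.1,"ax":0,"ay":0,"az":0},{"grip":0,"dx":0.4,"dy":0.02,"dz":-0.1,"ax":0,"ay":0,"az":0},{"grip":0,"dx":0.6,"dy":0.03,"dz":-0.1,"ax":0,"ay":0,"az":0},{"grip":0,"dx":0.8,"dy":0.05,"dz":-0.1,"ax":0,"ay":0,"az":0},{"grip":0,"dx":1.0,"dy":0.06,"dz":-0.1,"ax":0,"ay":0,"az":0},{"grip":0,"dx":1.2,"dy":0.08,"dz":-0.1,"ax":0,"ay":0,"az":0},{"grip":0,"dx":1.4,"dy":0.1,"dz":-0.1,"ax":0,"ay":0,"az":0},{"grip":0,"dx":1.6,"dy":0.11,"dz":-0.1,"ax":0,"ay":0,"az":0},{"grip":0,"dx":1.7,"dy":0.12,"dz":-0.1,"ax":0,"ay":0,"az":0},{"grip":0,"dx":1.7,"dy":0.12,"dz":-0.1,"ax":0,"ay":0,"az":0}]'
python3 - <<'E'
from h import *
st();p,x=look();zoom(p,(360,205),75,4,"pics/j2.png")
E
```

```text
time_s: 11.8
eef_pos: [0.5291, 0.0384, 0.007]
tool_rot: [3.101, 0.501, -0.01]
ft_force: [-1.8, -2.2, -1.5]
width: 0.0002
t 11.8 pos [0.5291 0.0384 0.007 ] dock [-0.1569 -0.0465] yang -1.25 z. [-0.006 -0.001 -1.   ] F [-1.75 -2.16 -1.49] w 0.0002
plate [0.5767 0.0962 0.286 ] rms 1.15 58 dock [-0.0987  0.0006] rel 0.083
L front [-0.0536  0.0615] pad [-0.1528  0.0483]
R front [-0.0441 -0.0521] pad [-0.1442 -0.0554]
```

View pics/j2.png

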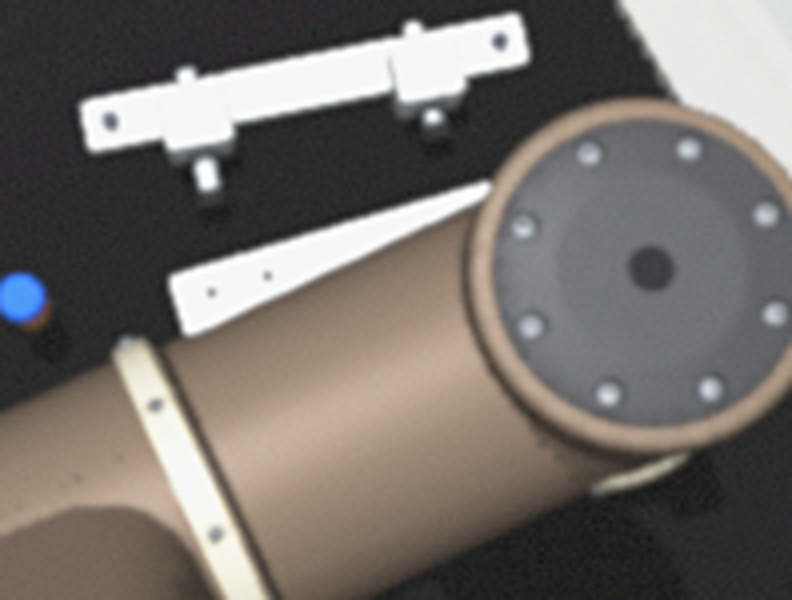

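```bash
python3 -m crank '[{"grip":0,"dx":0.2,"dy":0.02,"dz":0,"ax":0,"ay":0,"az":0},{"grip":0,"dx":0.35,"dy":0.04,"dz":0,"ax":0,"ay":0,"az":0},{"grip":0,"dx":0.35,"dy":0.04,"dz":0,"ax":0,"ay":0,"az":0},{"grip":0,"dx":-1,"dy":0,"dz":-0.2,"ax":0,"ay":0,"az":0},{"grip":0,"dx":-3,"dy":0,"dz":-1,"ax":0,"ay":0,"az":0},{"grip":0,"dx":-4,"dy":0,"dz":-2,"ax":0,"ay":0,"az":0}]'
python3 - <<'E'
from h import *
st();p,x=look();plan([*world(-.195,.036),.007],D[2]-.12-np.pi/2)
q=capture("wrist");cv2.imwrite("pics/k.png",q["color"])
E
```

```text
time_s: 12.45
eef_pos: [0.4901, 0.0256, 0.0278]
tool_rot: [-3.101, -0.502, 0.009]
ft_force: [-0.1, -0.1, 1.1]
width: 0.0005
t 12.45 pos [0.4901 0.0256 0.0278] dock [-0.1977 -0.0511] yang -1.25 z. [-0.006 -0.001 -1.   ] F [-0.12 -0.05  1.14] w 0.0005
plate [0.581  0.0931 0.2987] rms 0.93 84 dock [-0.095  -0.0033] rel 0.0957
L front [-0.0507  0.0582] pad [-0.1497  0.0437]
R front [-0.0398 -0.0553] pad [-0.1398 -0.0598]
shift [ 1.3  -8.62  2.26] turn [-0.04  0.23 13.63]
```

View pics/k.png

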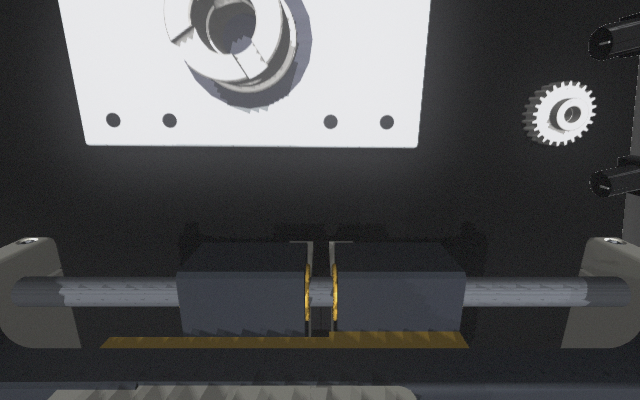

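```bash
python3 -m crank '[{"grip":0,"dx":0.2,"dy":-3.5,"dz":0,"ax":0,"ay":0,"az":6},{"grip":0,"dx":0.6,"dy":-6,"dz":0,"ax":0,"ay":0.2,"az":12},{"grip":0,"dx":1.2,"dy":-8.1,"dz":1,"ax":0,"ay":0.2,"az":13.6},{"grip":0,"dx":1.2,"dy":-8.1,"dz":2.1,"ax":0,"ay":0.2,"az":13.6},{"grip":0,"dx":1.2,"dy":-8.1,"dz":2.1,"ax":0,"ay":0.2,"az":13.6}]'
python3 - <<'E'
from h import *
st();plan([*world(-.15,.031),.0075],D[2]-.12-np.pi/2)
E
```

```text
time_s: 13.05
eef_pos: [0.4772, 0.1071, 0.0074]
tool_rot: [-3.138, -0.135, -0.0]
ft_force: [-1.1, -0.3, 0.2]
width: 0.0005
t 13.05 pos [0.4772 0.1071 0.0074] dock [-0.1939  0.0314] yang -1.485 z. [ 0.  0. -1.] F [-1.09 -0.25  0.17] w 0.0005
shift [ 4.36 -0.48 -0.  ] turn [-0.03 -0.    0.15]
```

```bash
python3 -m crank '[{"grip":0,"dx":1.2,"dy":-0.14,"dz":0,"ax":0,"ay":0,"az":0},{"grip":0,"dx":2.3,"dy":-0.28,"dz":0,"ax":0,"ay":0,"az":0},{"grip":0,"dx":2.9,"dy":-0.35,"dz":0,"ax":0,"ay":0,"az":0},{"grip":0,"dx":3.2,"dy":-0.4,"dz":0,"ax":0,"ay":0,"az":0},{"grip":0,"dx":3.5,"dy":-0.43,"dz":0,"ax":0,"ay":0,"az":0},{"grip":0,"dx":3.8,"dy":-0.47,"dz":-0.05,"ax":0,"ay":0,"az":0},{"grip":0,"dx":4.1,"dy":-0.5,"dz":-0.05,"ax":0,"ay":0,"az":0},{"grip":0,"dx":4.3,"dy":-0.53,"dz":-0.05,"ax":0,"ay":0,"az":0},{"grip":0,"dx":4.5,"dy":-0.56,"dz":-0.05,"ax":0,"ay":0,"az":0},{"grip":0,"dx":4.6,"dy":-0.57,"dz":-0.05,"ax":0,"ay":0,"az":0}]'
python3 - <<'E'
from h import *
st();p,x=look()
E
```

```text
time_s: 14.05
eef_pos: [0.5226, 0.1166, 0.0078]
tool_rot: [-3.138, -0.134, 0.001]
ft_force: [-2.9, 0.7, -2.4]
width: 0.0008
t 14.05 pos [0.5226 0.1166 0.0078] dock [-0.1475  0.0315] yang -1.485 z. [-0.  0. -1.] F [-2.88  0.7  -2.44] w 0.0008
plate [0.5677 0.0845 0.2109] rms 1.21 51 dock [-0.1098 -0.0091] rel 0.0079
L front [-0.0602  0.0483] pad [-0.1602  0.0425]
R front [-0.0593 -0.0657] pad [-0.1593 -0.0615]
```

Run:
```python
from h import *
p=capture("top");zoom(p,(360,205),75,4,"pics/l.png");np.save("pl.npy",p,allow_pickle=True)
for x0 in ([.591,.091,.22],[.591,.091,.17],[.586,.089,.2]):
    x,r,n=plate(p,x0); print(x,r,n,todock(x[0],x[1]),x[2]-D[2])
```

```text
[0.60053941 0.0915082  0.21230278] 1.1100714609998308 61 [-0.07620144 -0.00880984] 0.009302783095751527
[0.60132623 0.09159699 0.21385323] 1.1709215554168046 63 [-0.07541287 -0.0088815 ] 0.010853227414223954
[0.59973676 0.09141269 0.21168948] 1.150914264566243 62 [-0.07700686 -0.00874156] 0.00868948174719919
```

View pics/l.png

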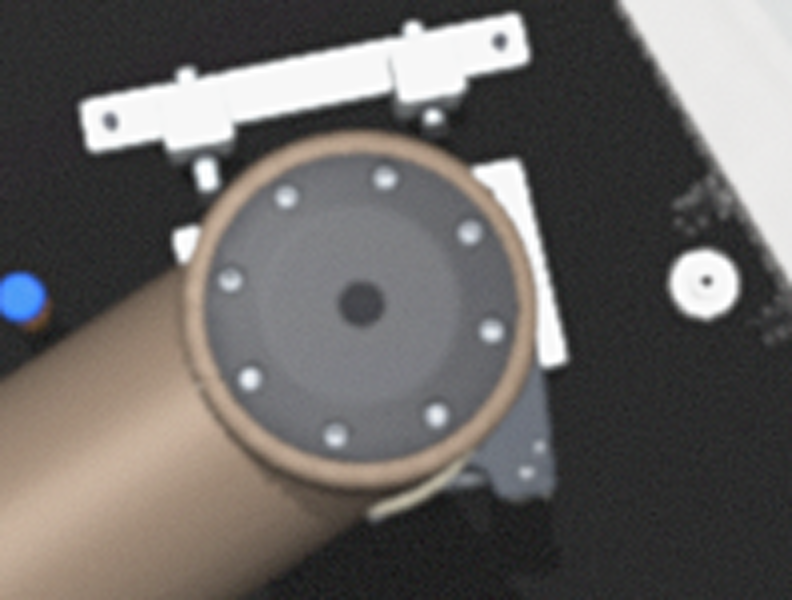

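```bash
cat >> h.py <<'E'
def edgefit_w(p,x0,polys=None):
    pass
E
python3 - <<'E'
from h import *
p=np.load("pl.npy",allow_pickle=True).item()
U=unproj(p,np.array([(174,232),(520,160),(567,362)])/4+[261,130]-.375,.02)[:,:2]
print(U.round(4),[todock(*u).round(4) for u in U], np.linalg.norm(U[0]-U[1]),np.linalg.norm(U[1]-U[2]))
y=U[0]-U[1]; print(np.arctan2(-y[0],y[1])-D[2])
E
```

```text
[[ 0.6228  0.1839]
 [ 0.6573  0.0162]
 [ 0.5586 -0.0036]] [array([-0.0358,  0.0772]), array([-0.0358, -0.094 ]), array([-0.1365, -0.0935])] 0.1711194884515054 0.10066630997376741
-0.00028132850648807106
```

```bash
python3 - <<'E'
s=open("h.py").read()
s=s.replace("if gr[k]>-4: continue","if gr[k]>-4 or v[max(0,k-7)]<215 or v[min(len(v)-1,k+7)]>90: continue")
open("h.py","w").write(s)
E
python3 - <<'E'
from h import *
p=np.load("pl.npy",allow_pickle=True).item()
for h in (4,6,8):
  for x0 in ([.591,.088,.20],[.594,.091,.22]):
    x,r,n=edgefit(p,box,x0,E4,half=h,n=60); print(h,x,r,n,todock(x[0],x[1]),x[2]-D[2])
E
```

```text
4 [0.59253941 0.08944586 0.21176897] 0.3227918425844953 68 [-0.08445295 -0.00921695] 0.008768969969234014
4 [0.59261483 0.08942828 0.2091752 ] 0.34064741598851483 68 [-0.08438262 -0.00924938] 0.006175203605027935
6 [0.59253941 0.08944586 0.21176897] 0.3227918425844953 68 [-0.08445295 -0.00921695] 0.008768969969234014
6 [0.59261483 0.08942828 0.2091752 ] 0.34064741598851483 68 [-0.08438262 -0.00924938] 0.006175203605027935
8 [0.59253941 0.08944586 0.21176897] 0.3227918425844953 68 [-0.08445295 -0.00921695] 0.008768969969234014
8 [0.59261483 0.08942828 0.2091752 ] 0.34064741598851483 68 [-0.08438262 -0.00924938] 0.006175203605027935
```

```bash
sed -i 's/def plate(p,x0): .*/def plate(p,x0): return edgefit(p,box,x0,E4,half=6,n=60)/' h.py
python3 - <<'E'
import numpy as np; np.save("last.npy",[.599,.089,.14])
E
python3 -m crank '[{"grip":0,"dx":0.2,"dy":-0.02,"dz":0,"ax":0,"ay":0,"az":0},{"grip":0,"dx":0.4,"dy":-0.05,"dz":0,"ax":0,"ay":0,"az":0},{"grip":0,"dx":0.6,"dy":-0.07,"dz":0,"ax":0,"ay":0,"az":0},{"grip":0,"dx":0.8,"dy":-0.1,"dz":0,"ax":0,"ay":0,"az":0},{"grip":0,"dx":0.8,"dy":-0.1,"dz":0,"ax":0,"ay":0,"az":0}]'
python3 - <<'E'
from h import *
st();p,x=look();zoom(p,(360,205),75,4,"pics/m.png")
E
```

```text
time_s: 14.65
eef_pos: [0.531, 0.1186, 0.0079]
tool_rot: [-3.138, -0.135, -0.001]
ft_force: [-2.8, 0.3, -1.6]
width: 0.0002
t 14.65 pos [0.531  0.1186 0.0079] dock [-0.1389  0.0317] yang -1.485 z. [ 0.     0.001 -1.   ] F [-2.76  0.28 -1.57] w 0.0002
plate [0.5989 0.0882 0.1526] rms 0.16 63 dock [-0.0785 -0.0117] rel -0.0504
L front [-0.0257  0.0427] pad [-0.1258  0.0427]
R front [-0.0314 -0.0712] pad [-0.1311 -0.0611]
```

View pics/m.png

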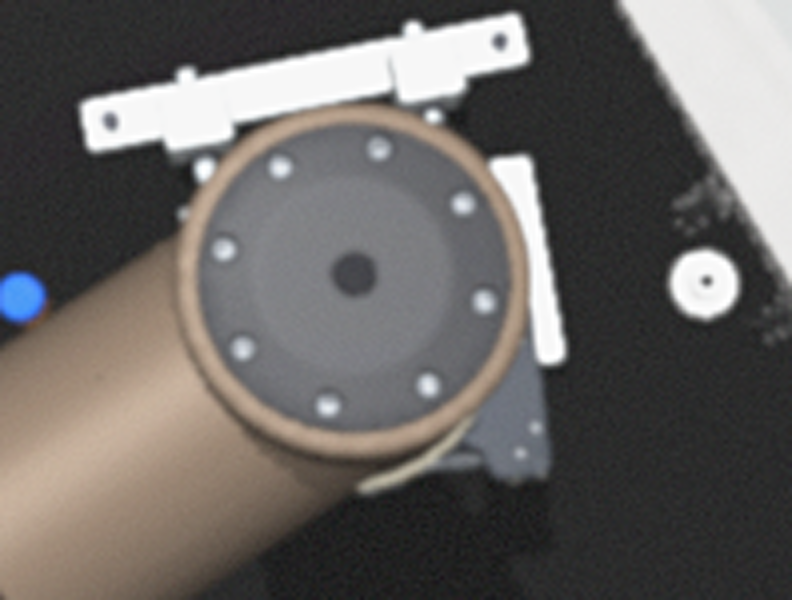

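```bash
python3 -m crank '[{"grip":0,"dx":-0.8,"dy":0,"dz":-0.2,"ax":0,"ay":0,"az":0},{"grip":0,"dx":-3,"dy":0.4,"dz":-1,"ax":0,"ay":0,"az":0},{"grip":0,"dx":-4,"dy":4,"dz":-1.5,"ax":0,"ay":0,"az":-6},{"grip":0,"dx":-4,"dy":7.5,"dz":-1.5,"ax":0,"ay":0,"az":-13.7},{"grip":0,"dx":-4,"dy":7.5,"dz":-1.5,"ax":0,"ay":0,"az":-13.7}]'
python3 - <<'E'
from h import *
st();p,x=look();plan([*world(-.160,-.048),.0075],D[2]+.12-np.pi/2);zoom(p,(360,205),75,4,"pics/n.png")
q=capture("wrist");cv2.imwrite("pics/nw.png",q["color"])
q=capture("side");zoom(q,(300,190),75,4,"pics/ns.png")
E
```

```text
time_s: 15.2
eef_pos: [0.4976, 0.0381, 0.0238]
tool_rot: [-3.098, -0.514, -0.004]
ft_force: [0.1, -0.1, -0.4]
width: 0.0004
t 15.2 pos [0.4976 0.0381 0.0238] dock [-0.1878 -0.0404] yang -1.242 z. [ 0.003  0.001 -1.   ] F [ 0.15 -0.14 -0.41] w 0.0004
plate [0.5981 0.0904 0.1507] rms 0.69 162 dock [-0.0788 -0.0094] rel -0.0523
L front [-0.0259  0.045 ] pad [-0.126   0.0452]
R front [-0.0319 -0.0689] pad [-0.1315 -0.0587]
shift [2.57 1.18 1.64] turn [-0.02 -0.19  0.02]
```

View pics/n.png

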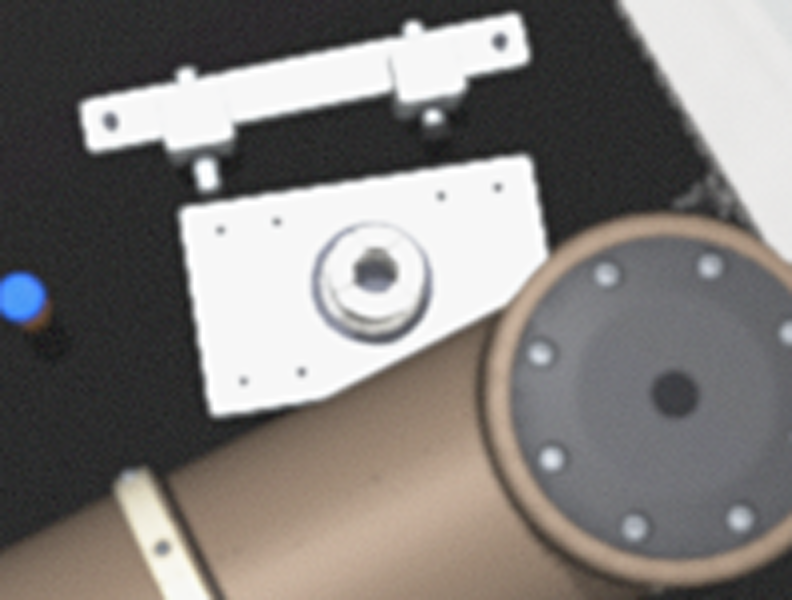

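View pics/ns.png

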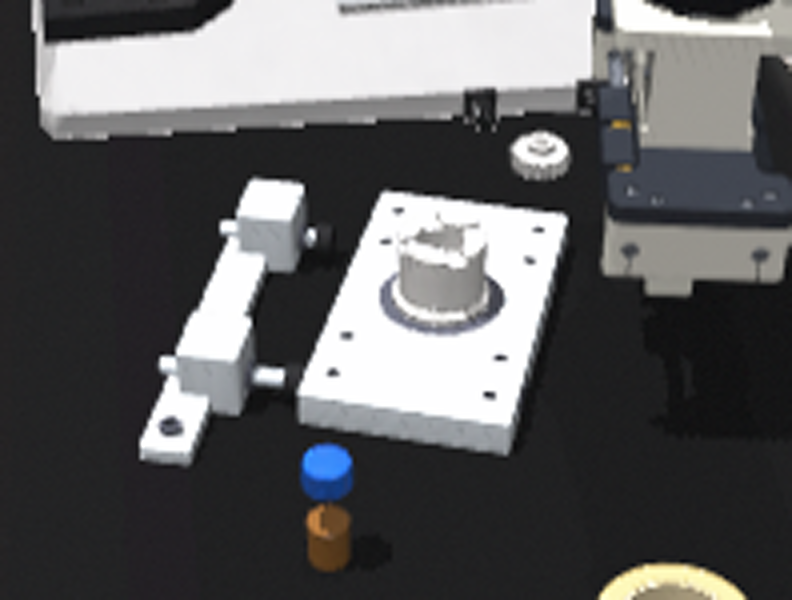

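```bash
python3 -m crank '[{"grip":0,"dx":0.5,"dy":1,"dz":0.8,"ax":0,"ay":0,"az":0},{"grip":0,"dx":1.5,"dy":1.1,"dz":1.6,"ax":0,"ay":0,"az":0},{"grip":0,"dx":2.6,"dy":1.2,"dz":1.6,"ax":0,"ay":0,"az":0},{"grip":0,"dx":3.6,"dy":1.3,"dz":1.6,"ax":0,"ay":0,"az":0},{"grip":0,"dx":4.2,"dy":1.35,"dz":1.6,"ax":0,"ay":0,"az":0},{"grip":0,"dx":4.5,"dy":1.38,"dz":1.6,"ax":0,"ay":0,"az":0},{"grip":0,"dx":4.7,"dy":1.4,"dz":1.6,"ax":0,"ay":0,"az":0},{"grip":0,"dx":4.9,"dy":1.42,"dz":1.6,"ax":0,"ay":0,"az":0},{"grip":0,"dx":5.1,"dy":1.44,"dz":1.6,"ax":0,"ay":0,"az":0},{"grip":0,"dx":5.1,"dy":1.44,"dz":1.6,"ax":0,"ay":0,"az":0}]'
python3 - <<'E'
from h import *
st();p,x=look()
E
```

```text
time_s: 16.35
eef_pos: [0.5486, 0.0416, 0.0071]
tool_rot: [3.1, 0.503, -0.005]
ft_force: [-5.5, -5.5, 3.4]
width: 0.0006
t 16.35 pos [0.5486 0.0416 0.0071] dock [-0.1371 -0.0473] yang -1.249 z. [-0.003 -0.001 -1.   ] F [-5.54 -5.52  3.36] w 0.0006
plate [0.6023 0.0931 0.2096] rms 0.21 54 dock [-0.0742 -0.0076] rel 0.0066
L front [-0.0245  0.0498] pad [-0.1245  0.0441]
R front [-0.0238 -0.0642] pad [-0.1238 -0.0599]
```

```bash
python3 -m crank '[{"grip":0,"dx":0.2,"dy":0.02,"dz":-0.05,"ax":0,"ay":0,"az":0},{"grip":0,"dx":0.4,"dy":0.04,"dz":-0.05,"ax":0,"ay":0,"az":0},{"grip":0,"dx":0.55,"dy":0.05,"dz":-0.05,"ax":0,"ay":0,"az":0},{"grip":0,"dx":0.55,"dy":0.05,"dz":-0.05,"ax":0,"ay":0,"az":0}]'
python3 - <<'E'
from h import *
st();p,x=look();zoom(capture("side"),(290,185),50,6,"pics/os.png")
E
```

```text
time_s: 16.8
eef_pos: [0.5511, 0.0413, 0.007]
tool_rot: [3.099, 0.501, -0.014]
ft_force: [-7.5, -4.8, 6.6]
width: 0.0006
t 16.8 pos [0.5511 0.0413 0.007 ] dock [-0.1348 -0.048 ] yang -1.25 z. [-0.009 -0.003 -1.   ] F [-7.53 -4.85  6.59] w 0.0006
plate [0.6033 0.0935 0.2262] rms 0.17 36 dock [-0.0731 -0.0074] rel 0.0232
L front [-0.0244  0.0507] pad [-0.1243  0.0434]
R front [-0.0217 -0.0632] pad [-0.1218 -0.0606]
```

View pics/os.png

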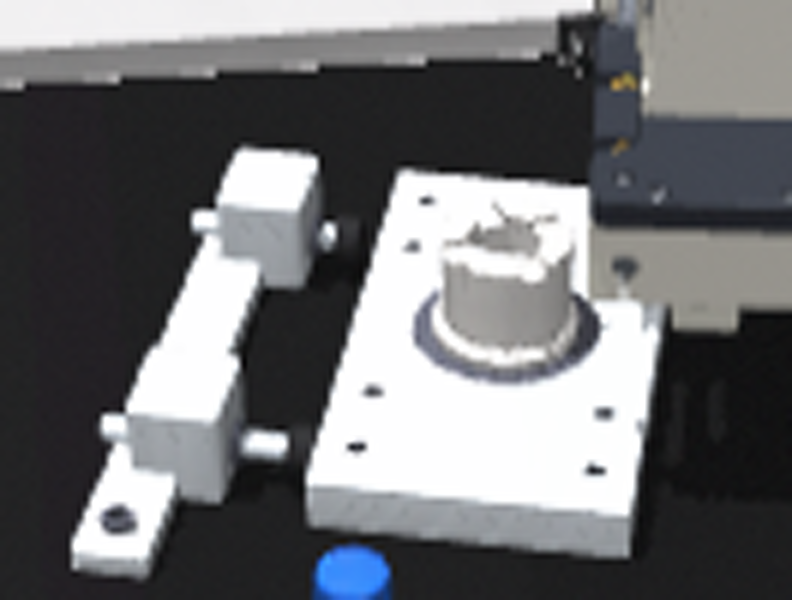

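```bash
python3 -m crank '[{"grip":0,"dx":0.1,"dy":0.02,"dz":-0.1,"ax":0,"ay":0.3,"az":0},{"grip":0,"dx":0.3,"dy":0.04,"dz":-0.15,"ax":0,"ay":0.4,"az":0},{"grip":0,"dx":0.5,"dy":0.05,"dz":-0.15,"ax":0,"ay":0.4,"az":0},{"grip":0,"dx":0.6,"dy":0.06,"dz":-0.15,"ax":0,"ay":0.4,"az":0},{"grip":0,"dx":0.6,"dy":0.06,"dz":-0.15,"ax":0,"ay":0.4,"az":0}]'
python3 - <<'E'
from h import *
st();p,x=look()
E
```

```text
time_s: 17.4
eef_pos: [0.5555, 0.0417, 0.0079]
tool_rot: [3.1, 0.5, -0.009]
ft_force: [-3.9, -4.5, 1.0]
width: 0.0004
t 17.4 pos [0.5555 0.0417 0.0079] dock [-0.1303 -0.0485] yang -1.251 z. [-0.005 -0.003 -1.   ] F [-3.94 -4.52  0.99] w 0.0004
plate [0.6054 0.0952 0.2614] rms 0.15 27 dock [-0.0707 -0.0062] rel 0.0584
L front [-0.0241  0.0536] pad [-0.1237  0.0428]
R front [-0.0175 -0.0602] pad [-0.1176 -0.061 ]
```

```bash
python3 -m crank '[{"grip":0,"dx":0.15,"dy":0.02,"dz":0,"ax":0,"ay":0,"az":0},{"grip":0,"dx":0.3,"dy":0.04,"dz":0,"ax":0,"ay":0,"az":0},{"grip":0,"dx":0.3,"dy":0.04,"dz":0,"ax":0,"ay":0,"az":0}]'
python3 - <<'E'
from h import *
st();p,x=look();zoom(capture("side"),(290,185),50,6,"pics/ps.png");cv2.imwrite("pics/pw.png",capture("wrist")["color"])
E
```

```text
time_s: 17.75
eef_pos: [0.5568, 0.0413, 0.0076]
tool_rot: [3.099, 0.499, -0.015]
ft_force: [-7.6, -3.7, 5.1]
width: 0.0004
t 17.75 pos [0.5568 0.0413 0.0076] dock [-0.1292 -0.0491] yang -1.252 z. [-0.009 -0.004 -1.   ] F [-7.61 -3.72  5.09] w 0.0004
plate [0.6059 0.0949 0.272 ] rms 0.17 12 dock [-0.0702 -0.0066] rel 0.069
L front [-0.0243  0.0537] pad [-0.1237  0.0419]
R front [-0.0164 -0.06  ] pad [-0.1165 -0.0619]
```

View pics/ps.png

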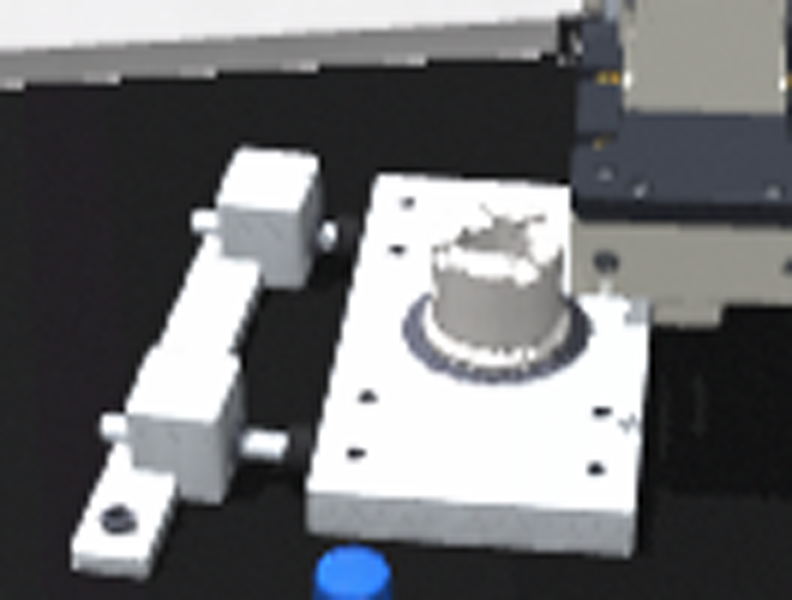

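View pics/pw.png

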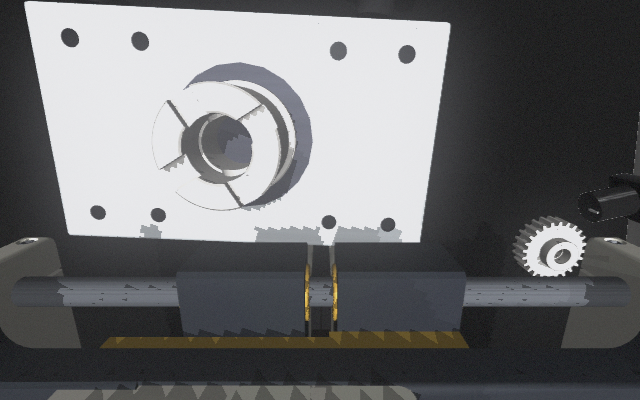

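Run:
```python
from h import *
p=capture("side")
for n,c in (("R",(215,239)),("L",(187,386))):
    print(n,todock(*unproj(p,np.array(c)/4+[231,115]-.375,.013)[0][:2]).round(4))
c=np.array([(375,176),(308,490)])/6+[290-66,135]-.4
print([todock(*u[:2]).round(4) for u in unproj(p,c,.02)])
```

```text
R [-0.015  -0.0585]
L [-0.0257  0.0598]
[array([-0.0131, -0.0867]), array([-0.0264,  0.083 ])]
```

```bash
python3 -m crank '[{"grip":0,"dx":0.15,"dy":0.02,"dz":-0.1,"ax":0,"ay":0.4,"az":0},{"grip":0,"dx":0.3,"dy":0.04,"dz":-0.15,"ax":0,"ay":0.5,"az":0},{"grip":0,"dx":0.4,"dy":0.05,"dz":-0.15,"ax":0,"ay":0.5,"az":0},{"grip":0,"dx":0.4,"dy":0.05,"dz":-0.15,"ax":0,"ay":0.5,"az":0}]'
python3 - <<'E'
from h import *
st();p,x=look()
E
```

```text
time_s: 18.35
eef_pos: [0.5586, 0.0412, 0.0084]
tool_rot: [3.1, 0.497, -0.008]
ft_force: [-7.0, -3.7, 1.8]
width: 0.0004
t 18.35 pos [0.5586 0.0412 0.0084] dock [-0.1274 -0.0496] yang -1.253 z. [-0.005 -0.003 -1.   ] F [-7.02 -3.66  1.85] w 0.0004
plate [0.0752 1.7879 0.2754] rms nan 0 dock [-0.2487  1.7586] rel 0.0724
L front [-0.203   1.8191] pad [-0.3023  1.8069]
R front [-0.1947  1.7054] pad [-0.2948  1.7032]
  return _methods._mean(a, axis=axis, dtype=dtype,
  ret = ret.dtype.type(ret / rcount)
```

```bash
python3 - <<'E'
import numpy as np; np.save("last.npy",[.6075,.095,.285])
E
python3 -m crank '[{"grip":0,"dx":0.15,"dy":0.02,"dz":0,"ax":0,"ay":0.2,"az":0},{"grip":0,"dx":0.3,"dy":0.04,"dz":-0.05,"ax":0,"ay":0.3,"az":0},{"grip":0,"dx":0.4,"dy":0.05,"dz":-0.05,"ax":0,"ay":0.3,"az":0},{"grip":0,"dx":0.4,"dy":0.05,"dz":-0.05,"ax":0,"ay":0.3,"az":0}]'
python3 - <<'E'
from h import *
st()
E
```

```text
time_s: 18.8
eef_pos: [0.5595, 0.0408, 0.0082]
tool_rot: [3.1, 0.496, -0.01]
ft_force: [-11.6, -3.1, 3.8]
width: 0.0004
t 18.8 pos [0.5595 0.0408 0.0082] dock [-0.1266 -0.0502] yang -1.254 z. [-0.006 -0.003 -1.   ] F [-11.65  -3.11   3.8 ] w 0.0004
```

```bash
python3 -m crank '[{"grip":0,"dx":-0.3,"dy":0,"dz":0,"ax":0,"ay":0,"az":0},{"grip":0,"dx":-1,"dy":0,"dz":-0.2,"ax":0,"ay":0,"az":0},{"grip":0,"dx":-4,"dy":-0.3,"dz":-1,"ax":0,"ay":0,"az":0},{"grip":0,"dx":-8,"dy":-0.5,"dz":-2,"ax":0,"ay":0,"az":0},{"grip":0,"dx":-8,"dy":-0.5,"dz":-2,"ax":0,"ay":0,"az":0}]'
python3 - <<'E'
from h import *
st();p,x=look();zoom(p,(345,185),50,6,"pics/qt.png");zoom(capture("side"),(290,185),50,6,"pics/qs.png")
E
```

```text
time_s: 19.3
eef_pos: [0.4786, 0.0198, 0.0298]
tool_rot: [3.101, 0.495, -0.009]
ft_force: [0.7, 1.2, 0.1]
width: 0.0004
t 19.3 pos [0.4786 0.0198 0.0298] dock [-0.2101 -0.0545] yang -1.254 z. [-0.005 -0.002 -1.   ] F [0.65 1.18 0.1 ] w 0.0004
plate [0.606  0.0939 0.2949] rms 0.75 240 dock [-0.0704 -0.0076] rel 0.0919
L front [-0.0259  0.0538] pad [-0.125   0.0396]
R front [-0.0154 -0.0598] pad [-0.1154 -0.064 ]
```

View pics/qt.png

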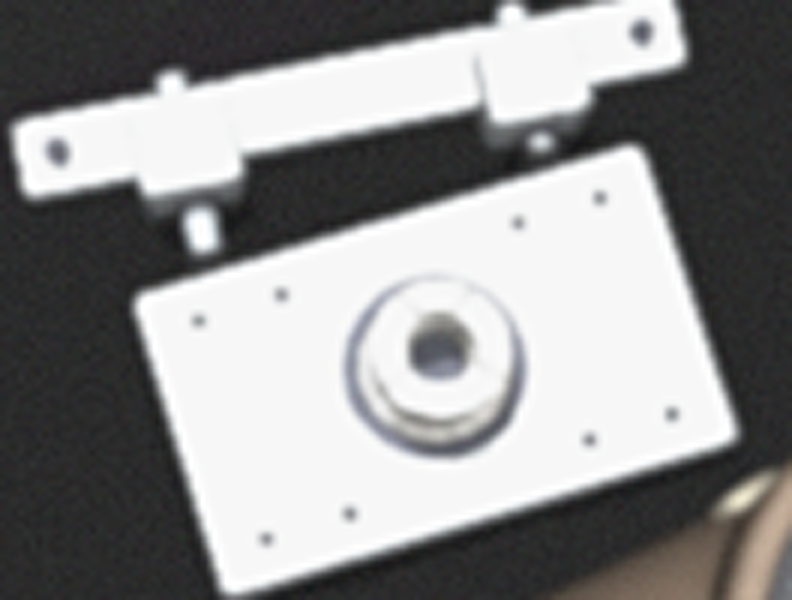

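View pics/qs.png

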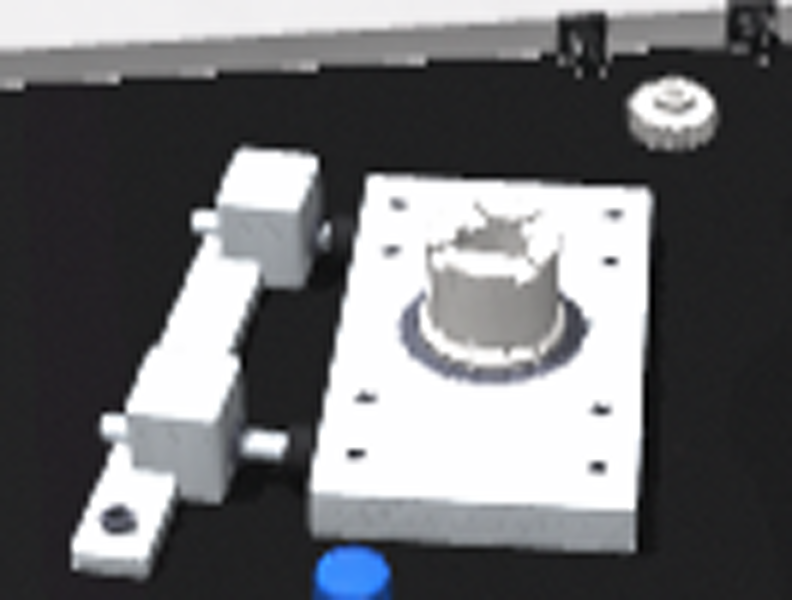

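Run:
```python
from h import *
plan([*world(-.165,.027),.0085],D[2]-.05-np.pi/2)
```

```text
shift [ 4.97 -7.58  2.12] turn [0.06 0.15 9.46]
```

```bash
python3 -m crank '[{"grip":0,"dx":0.2,"dy":-4,"dz":0,"ax":0,"ay":0,"az":6},{"grip":0,"dx":1,"dy":-7,"dz":0.5,"ax":0,"ay":0.2,"az":9.5},{"grip":0,"dx":3,"dy":-7.6,"dz":1.5,"ax":0,"ay":0.2,"az":9.5},{"grip":0,"dx":5,"dy":-7.6,"dz":2.1,"ax":0,"ay":0.2,"az":9.5},{"grip":0,"dx":5,"dy":-7.6,"dz":2.1,"ax":0,"ay":0.2,"az":9.5}]'
python3 - <<'E'
from h import *
st();plan([*world(-.135,.027),.0085],D[2]-.05-np.pi/2)
E
```

```text
time_s: 19.9
eef_pos: [0.5099, 0.1112, 0.0082]
tool_rot: [3.132, 0.242, 0.005]
ft_force: [-0.4, -0.9, -0.5]
width: 0.0003
t 19.9 pos [0.5099 0.1112 0.0082] dock [-0.161   0.0288] yang -1.417 z. [ 0.003 -0.    -1.   ] F [-0.38 -0.92 -0.54] w 0.0003
shift [ 2.6   0.05 -0.03] turn [ 0.04 -0.19  0.07]
```

```bash
python3 -m crank '[{"grip":0,"dx":1,"dy":-0.05,"dz":0,"ax":0,"ay":0,"az":0},{"grip":0,"dx":1.8,"dy":-0.09,"dz":0,"ax":0,"ay":0,"az":0},{"grip":0,"dx":2.2,"dy":-0.11,"dz":0,"ax":0,"ay":0,"az":0},{"grip":0,"dx":2.4,"dy":-0.12,"dz":0,"ax":0,"ay":0,"az":0},{"grip":0,"dx":2.6,"dy":-0.13,"dz":0,"ax":0,"ay":0,"az":0},{"grip":0,"dx":2.6,"dy":-0.13,"dz":0,"ax":0,"ay":0,"az":0}]'
python3 - <<'E'
from h import *
st()
E
```

```text
time_s: 20.5
eef_pos: [0.5347, 0.116, 0.0082]
tool_rot: [3.131, 0.241, 0.003]
ft_force: [-2.7, 0.3, 1.0]
width: -0.0001
t 20.5 pos [0.5347 0.116  0.0082] dock [-0.1358  0.0285] yang -1.417 z. [ 0.002 -0.001 -1.   ] F [-2.65  0.27  1.01] w -0.0001
```

Contact begins. Small further steps.

```bash
python3 -m crank '[{"grip":0,"dx":0.1,"dy":-0.01,"dz":0,"ax":0,"ay":0,"az":0},{"grip":0,"dx":0.2,"dy":-0.01,"dz":-0.05,"ax":0,"ay":0.2,"az":0},{"grip":0,"dx":0.3,"dy":-0.02,"dz":-0.05,"ax":0,"ay":0.2,"az":0},{"grip":0,"dx":0.3,"dy":-0.02,"dz":-0.05,"ax":0,"ay":0.2,"az":0}]'
python3 - <<'E'
from h import *
st();p,x=look()
E
```

```text
time_s: 20.9
eef_pos: [0.5351, 0.1159, 0.0081]
tool_rot: [3.131, 0.24, 0.002]
ft_force: [-8.7, 1.6, 3.8]
width: 0.0002
t 20.9 pos [0.5351 0.1159 0.0081] dock [-0.1354  0.0283] yang -1.418 z. [ 0.002 -0.002 -1.   ] F [-8.69  1.58  3.79] w 0.0002
plate [-5.6482 -1.8192  0.2969] rms nan 0 dock [-6.5818 -0.6204] rel 0.0939
L front [-6.5374 -0.559 ] pad [-6.6365 -0.5734]
R front [-6.5267 -0.6725] pad [-6.6267 -0.6769]
  return _methods._mean(a, axis=axis, dtype=dtype,
  ret = ret.dtype.type(ret / rcount)
```

```bash
python3 - <<'E'
import numpy as np; np.save("last.npy",[.606,.0939,.28])
E
python3 -m crank '[{"grip":0,"dx":0.2,"dy":0,"dz":-0.05,"ax":0,"ay":0.2,"az":0},{"grip":0,"dx":0.3,"dy":-0.01,"dz":-0.1,"ax":0,"ay":0.3,"az":0},{"grip":0,"dx":0.4,"dy":-0.01,"dz":-0.1,"ax":0,"ay":0.3,"az":0},{"grip":0,"dx":0.4,"dy":-0.01,"dz":-0.1,"ax":0,"ay":0.3,"az":0}]'
python3 - <<'E'
from h import *
st();zoom(capture("side"),(290,185),50,6,"pics/rs.png")
E
```

```text
time_s: 21.35
eef_pos: [0.5355, 0.1158, 0.0081]
tool_rot: [3.13, 0.239, 0.002]
ft_force: [-11.7, 3.1, 2.2]
width: 0.0002
t 21.35 pos [0.5355 0.1158 0.0081] dock [-0.135   0.0281] yang -1.418 z. [ 0.001 -0.003 -1.   ] F [-11.68   3.15   2.2 ] w 0.0002
```

View pics/rs.png

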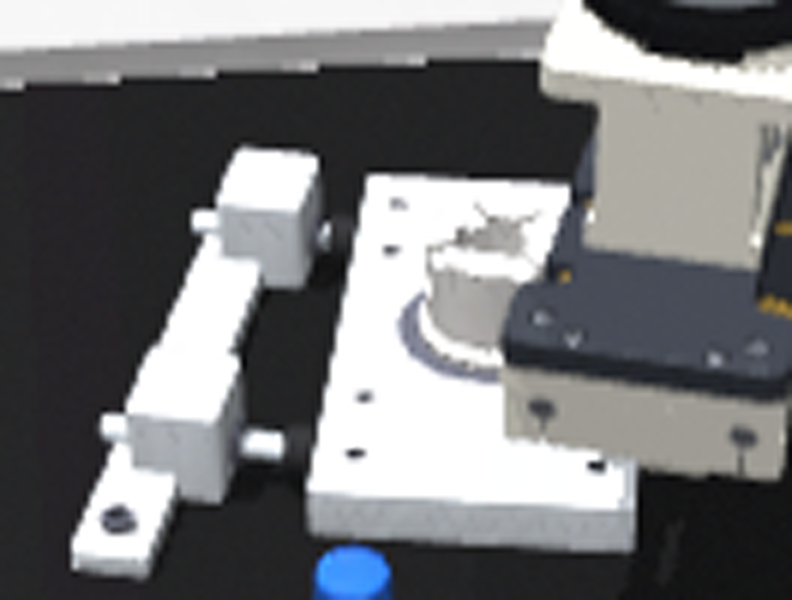

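Run:
```python
from h import *
q=capture("side"); cv2.imwrite("pics/cur_side.png",q["color"])
a=cv2.imread("pics/a_side.png"); ims=[]
for im in (a,q["color"]):
    row=[]
    for c in ((278,178),(270,210)):
        k=im[c[1]-14:c[1]+14,c[0]-20:c[0]+20].astype(float)/255
        row.append(cv2.resize((k**.4*255).astype(np.uint8),None,fx=9,fy=9,interpolation=2))
    ims.append(np.hstack(row))
cv2.imwrite("pics/cmp.png",np.vstack(ims))
```

```text
(no output)
```

View pics/cmp.png

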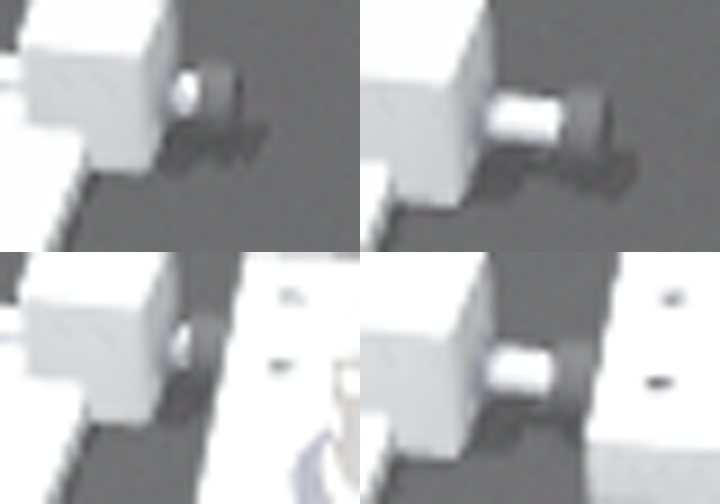

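```bash
cat >> h.py <<'E'
def press(q):
    a=cv2.cvtColor(cv2.imread("pics/a_side.png"),6).astype(float); b=cv2.cvtColor(q["color"],6).astype(float)
    # profile along bumper axis of rows around, white->rubber transition
    for n,v in (("L",.057),("R",-.057)):
        # image line along u at height 13..; sample
        us=np.arange(-.026,-.001,.0002); out=[]
        for im in (a,b):
            pr=0
            for z in (.012,.013,.014):
                uv=proj(q,[[*world(u,v),z] for u in us]).astype(np.float32)
                pr=pr+cv2.remap(cv2.GaussianBlur(im,(0,0),.6).astype(np.float32),uv[None,:,0],uv[None,:,1],1)[0]
            pr=pr/3; k=np.argmax(np.gradient(pr)[5:-5])+5; w=np.clip(np.gradient(pr)[max(0,k-12):k+13],0,None); out.append((us[max(0,k-12):k+13]*w).sum()/w.sum()*1000)
        print(n,"screw/rubber edge start,now mm",np.round(out,2),"pressed",round(out[1]-out[0],2))
E
python3 -m crank '[{"grip":0,"dx":0.2,"dy":0,"dz":-0.05,"ax":0,"ay":0.2,"az":0},{"grip":0,"dx":0.4,"dy":0.0,"dz":-0.1,"ax":0,"ay":0.3,"az":0},{"grip":0,"dx":0.5,"dy":0.0,"dz":-0.1,"ax":0,"ay":0.3,"az":0},{"grip":0,"dx":0.5,"dy":0.0,"dz":-0.1,"ax":0,"ay":0.3,"az":0}]'
python3 - <<'E'
from h import *
st();press(capture("side"))
b=cv2.imread("pics/cur_side.png");q=capture("side");q["color"]=b;press(q)
E
```

```text
time_s: 21.85
eef_pos: [0.5363, 0.1155, 0.0081]
tool_rot: [3.129, 0.238, -0.001]
ft_force: [-13.8, 4.2, 4.6]
width: 0.0002
t 21.85 pos [0.5363 0.1155 0.0081] dock [-0.1343  0.0276] yang -1.419 z. [-0.    -0.004 -1.   ] F [-13.76   4.2    4.58] w 0.0002
L screw/rubber edge start,now mm [-14.3  -11.76] pressed 2.55
R screw/rubber edge start,now mm [-4.93 -3.01] pressed 1.93
L screw/rubber edge start,now mm [-14.3  -12.09] pressed 2.21
R screw/rubber edge start,now mm [-4.93 -3.11] pressed 1.82
```

```bash
python3 -m crank '[{"grip":0,"dx":-0.2,"dy":0,"dz":0,"ax":0,"ay":0,"az":0},{"grip":0,"dx":-0.5,"dy":0,"dz":0,"ax":0,"ay":0,"az":0},{"grip":0,"dx":-1.5,"dy":0,"dz":-0.2,"ax":0,"ay":0,"az":0},{"grip":0,"dx":-5,"dy":0.3,"dz":-2,"ax":0,"ay":0,"az":0},{"grip":0,"dx":-9,"dy":1,"dz":-5,"ax":0,"ay":0,"az":0},{"grip":0,"dx":-9,"dy":1,"dz":-5,"ax":0,"ay":0,"az":0}]'
python3 - <<'E'
from h import *
st();q=capture("side");press(q);zoom(q,(290,185),50,6,"pics/ss.png");q=capture("side");press(q);p,x=look();cv2.imwrite("pics/st.png",p["color"])
E
```

```text
time_s: 22.55
eef_pos: [0.446, 0.091, 0.0611]
tool_rot: [3.131, 0.238, 0.004]
ft_force: [1.4, 0.5, -0.2]
width: 0.0004
t 22.55 pos [0.446  0.091  0.0611] dock [-0.2277  0.0218] yang -1.419 z. [ 0.003 -0.001 -1.   ] F [ 1.36  0.46 -0.23] w 0.0004
L screw/rubber edge start,now mm [-14.3 -12. ] pressed 2.3
R screw/rubber edge start,now mm [-4.93 -3.11] pressed 1.82
L screw/rubber edge start,now mm [-14.3 -12. ] pressed 2.3
R screw/rubber edge start,now mm [-4.93 -3.11] pressed 1.82
plate [0.6064 0.0935 0.2915] rms 0.75 240 dock [-0.07   -0.0081] rel 0.0885
L front [-0.0253  0.0531] pad [-0.1244  0.0393]
R front [-0.0152 -0.0604] pad [-0.1152 -0.0643]
```

View pics/st.png

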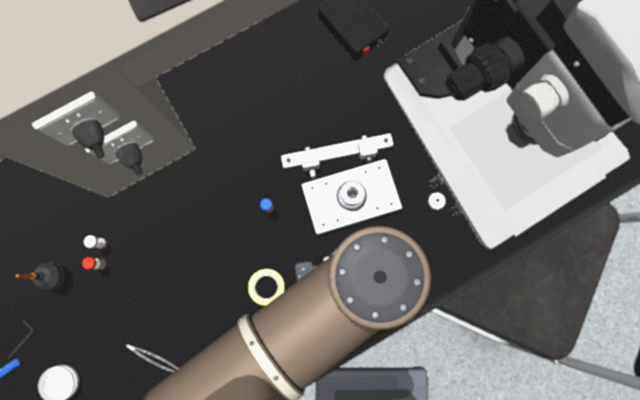

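View pics/ss.png

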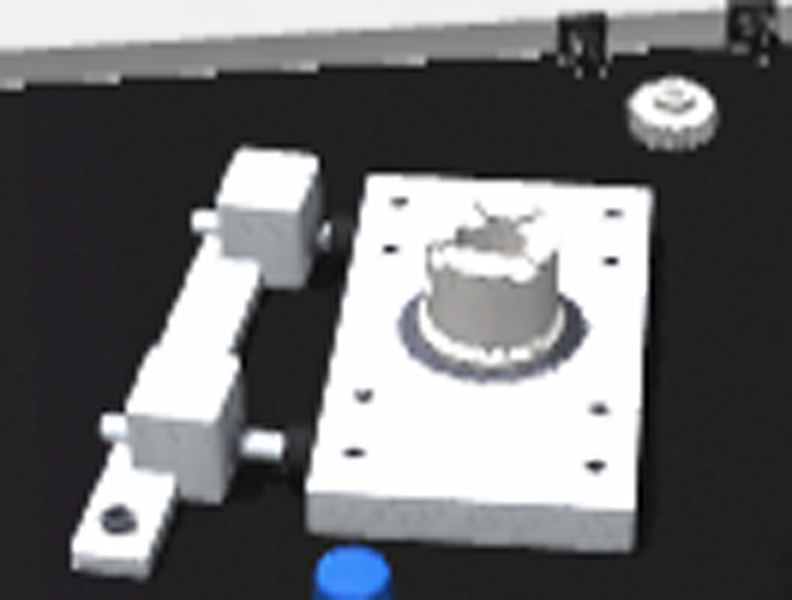

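```bash
python3 -m crank '[{"grip":0,"dx":0,"dy":0,"dz":-2,"ax":0,"ay":0,"az":0},{"grip":0,"dx":0,"dy":0,"dz":-2,"ax":0,"ay":0,"az":0},{"grip":0,"dx":0,"dy":0,"dz":-2,"ax":0,"ay":0,"az":0},{"grip":0,"dx":0,"dy":0,"dz":-2,"ax":0,"ay":0,"az":0}]'
python3 - <<'E'
from h import *
p,x=look(np.array([.6064,.0935,.2915])); q=capture("side"); press(q)
for im in (p,q):
    r=tip_of("rotor",im)
    if r: u=unproj(im,r[0]["centre"],.02)[0][:2]; print("rotor offset mm",((u-x[:2])*1000).round(1),r[0]["p"])
st()
E
```

```text
time_s: 23.1
eef_pos: [0.4492, 0.0925, 0.0781]
tool_rot: [3.129, 0.238, 0.001]
ft_force: [-1.1, 0.9, -0.2]
width: 0.0004
plate [0.6064 0.0935 0.2909] rms 0.76 240 dock [-0.07  -0.008] rel 0.0879
L front [-0.0252  0.0531] pad [-0.1244  0.0394]
R front [-0.0152 -0.0604] pad [-0.1153 -0.0642]
L screw/rubber edge start,now mm [-14.3 -12. ] pressed 2.3
R screw/rubber edge start,now mm [-4.93 -3.11] pressed 1.82
rotor offset mm [5.2 4.6] 0.97
rotor offset mm [2.5 0.2] 0.63
t 23.3 pos [0.4491 0.0924 0.0784] dock [-0.2244  0.0226] yang -1.419 z. [ 0.001 -0.003 -1.   ] F [ 0.34 -0.28 -0.05] w 0.0005
```

Run:
```python
from h import *
q=capture("top"); zoom(q,(352,197),30,10,"pics/u1.png")
a=dict(q); a["color"]=cv2.imread("pics/a_top.png"); zoom(a,(357,232),30,10,"pics/u0.png")
for im,x,n in ((a,[.53269,.08266,.329],"start"),(q,[.6064,.0935,.291],"now")):
    print(n,"expected px: base",proj(im,[[x[0],x[1],.02]]).round(1),"top",proj(im,[[x[0],x[1],.057]]).round(1))
    g=cv2.cvtColor(im["color"],6); uv=proj(im,[[x[0],x[1],.05]])[0]
    m=np.zeros_like(g); cv2.circle(m,tuple(int(v) for v in uv),9,1,-1); d=np.clip(150-g.astype(float),0,None)*m
    yy,xx=np.mgrid[:400,:640]; print("bore dark centroid",(d*xx).sum()/d.sum(),(d*yy).sum()/d.sum())
i=np.hstack([cv2.imread("pics/u0.png"),cv2.imread("pics/u1.png")]); cv2.imwrite("pics/u.png",cv2.resize(i,None,fx=.5,fy=.5))
```

```text
start expected px: base [[357.4 233.9]] top [[358.6 232. ]]
bore dark centroid 358.2738949754439 231.2682281828485
now expected px: base [[351.1 195.7]] top [[352.1 192.4]]
bore dark centroid 351.8022619481941 192.42904049616928
```

View pics/u.png

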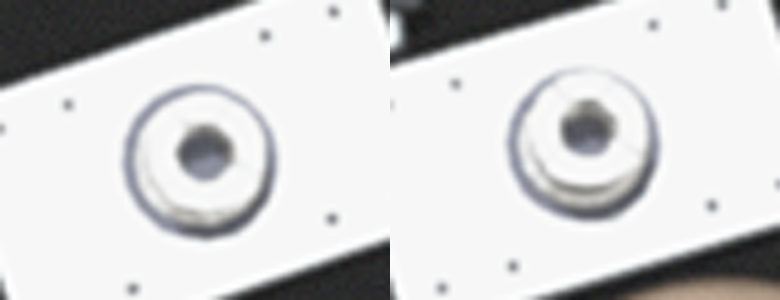

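Run:
```python
from rig import *
print(finish_job())
```

```text
the job is handed in; nothing more can be done
None
```

I walked the plate home in five alternating corner pushes and handed the job in at about 23 s of the allowed 72 s. The hand-in reports no verdict.

**Pushes:** I pushed with the closed fingers in the order left, right, left, right, left. The plate swung relative to the dock from about +0.12 rad to -0.097 (left ahead), then to +0.096 (right ahead), then to -0.05, before both corners were pressed home. The first two swings pass the 0.05 rad thresholds; the dock direction itself is only known to about 0.01 rad.

**Last checks, with the robot clear of everything:**
- **Bumpers:** both still look pressed after letting go, left about 2.3 mm and right about 1.8 mm. I judged this from how far the bumper screws had moved in the side picture, since their force cannot be read.
- **Plate:** at rest, with its middle about 8 mm to the right of the dock's middle (limit 20 mm). It stands turned about 0.09 rad to the left, because the left bumper sticks out further.
- **Sample:** standing, and about 1 mm from the plate's centre going by its bore.
- **Bystanders:** the vial, gear and tape appear where they started in the top picture.

**Disagreements:**
- The trained network put the sample 7 mm off centre in the top picture and 2.5 mm off in the side picture. I trusted the bore measurement, which the pictures support.
- Twice during pressing the arm hid the plate from the top camera. There I relied on tool position, wrist force (up to about 15 N) and the side view.

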